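# Second course: lay the next roof shingle on the nest box

## Task

Take the pale shingle out of the rack, lay it flat on the cork mat and let go, then pick it up again and lay it on the nest box roof as the next shingle of the second course: flat, its lower long edge hard against the yellow gauge strip and its end hard against the dark half shingle, so that it straddles the joint of the course below. Press it home gently, for the strip is only clamped and must not slip, and leave the blue board and everything else on the table where it is.

Things in the scene. Friction and masses are not known exactly. Their poses are not given: they have to be found in the camera images.
- shingle: The pale wooden shingle, a plain plate 12 x 110 x 60 mm, about 60 g. Origin at its centre; own x along the thickness, y along the 110 mm length, z along the 60 mm width; both faces alike. It starts standing loosely on a long edge in one of the rack's two slots (z up), lower edge 8 mm and top edge 68 mm above the table.
- rack: Grey plastic rack, base 150 x 125 x 8 mm, fixed. Origin at the centre of its underside, x across the slots. Slots at x = -36 and +36 mm, 15.6 mm wide, between walls 6 mm thick and 100 mm long reaching 30 mm above the table. The pale shingle is in one, the blue board in the other.
- blue_board: Blue painted board of the same size and axes as the shingle, standing in the other slot of the rack. Not to be used; leave it there.
- mat: Cork mat, fixed, 150 (x) x 160 (y) x 4 mm, its top 4 mm above the table. Origin at the centre of its underside.
- roof: Roof deck of the nest box, fixed, 175 mm up the slope x 240 mm wide, sloping 18 degrees, low edge nearer the robot. Origin: middle of the low edge on the deck, 68 mm above the table; x up the slope, y along the low edge, z square out of the roof. A grey board at x 67 to 174, y -115 to 115 mm, top at z = 12.5 mm, carries the second course.
- joint_below (a point): Upper end of the joint between the two dark first-course shingles (nailed on), on their top face: roof x = 65, y = 0, z = 12 mm. They lie at roof x 5 to 65 mm, each 110 mm long, 2 mm apart. The pale shingle laps over them by 20 mm and has its middle over this joint (its home centre: roof x = 75, y = 0 to 2, z = 18.5 mm).
- half_end (a point): Middle of the end face of the dark half shingle that begins the second course (nailed on), facing roof -y: roof x = 75.5, y = 57, z = 18.7 mm. The half shingle is 60 mm up the slope, 55 mm long (roof y 57 to 112), 12 mm thick. The end of the pale shingle butts against this face.
- gauge_edge (a point): Middle of the yellow gauge strip's upper edge, at its foot: roof x = 45, y = 0, z = 12.5 mm, axes as the roof's. The strip is 14 mm wide, spans the roof and stands 10.5 mm above the board. At home the shingle's lower long edge touches it (centre 30 mm up the slope). No finger fits between: lay the shingle higher up, let go and push it down.
- gauge (a joint): How far the gauge strip has slipped (m): 0 at the start, negative when pushed down the slope. Two spring clamps hold it; it slips when pushed with more than about 12 N.
- spare_half: Spare dark half shingle lying on the table beyond the mat and the pencil, 60 x 55 x 12 mm, origin at its centre; leave it.
- pencil: Flat orange carpenter's pencil just beyond the mat, 12 x 130 x 8 mm, origin under its middle; leave it.
- tape: Yellow tape measure, 70 x 35 x 65 mm, origin under its centre; leave it.
- nails: Clear jar of nails, 64 mm across, 85 mm high, origin under its centre; leave it.
- hammer: Hammer lying at the side, origin on the table at about its middle; leave it.
Not all that is in view belongs to the job. Of the things that look like the shingle, the smallest one is meant.

How it is judged:
By the outcome, as a careful person would: the job done as asked, in the order asked, and still so for the second after the job is handed in, with the robot touching nothing.
It also fails if it takes over 61 s, if anything falls off the work surface, if the arm or the gripper's body presses on something with over 40 N, if the wrist force passes 120 N, or if a joint passes its speed limit or range.

## Robot

A 7-joint arm with a two-finger parallel gripper is mounted at the origin on the work surface. World frame = base frame: x ahead of the robot, y to its left, z up, the work surface at z = 0. Lengths are in mm, angles in degrees, forces in N, time in s.
With the tool pointing down it reaches from about 400 to 750 mm from the base axis. Payload 19.5 kg.
Tool frame: the origin (TCP) lies between the finger pads; the fingertips stand ahead of it and the grasp point (between the pads) lies 3 mm ahead of it (ctrl.nose_length is the z of the fingertips in the tool frame, in mm); z points along the fingers, x is the direction in which the jaws open and shut, and the axes are right-handed (so a half turn about z gives the same grasp; the last joint's range is limited). The gripper opens to 85 mm and grips with 20 to 120 N. Pads are 22 mm wide; open, the fingers measure 114 mm over their backs; the gripper's body (76 mm by 85 mm) begins 54 mm behind the grasp point. The pads swing forward as they close: fully open they stand 13 mm farther back than shut.
Start: joints at [72.324, 40.479, -1.581, 85.061, 1.261, 54.483, -4.326], TCP at [151.591, -554.633, 253.268] pointing down, gripper open.
Joint ranges: [-155.06, 155.06], [-18.47, 123.98], [-90, 86.84], [0, 140.48], [-83.41, 263.41], [0, 116], [-161.91, 161.91]. Speed limits (degrees/s): [108.29, 108.29, 147.25, 147.25, 172.46, 172.46, 172.46].

## Interface

Orientations are given as [roll, pitch, yaw] about the fixed x, y, z axes, in that order (R = Rz(yaw) Ry(pitch) Rx(roll)).
In Python, from plant import ctrl, optics, ticket gives the robot as it stands.
- The arm moves only by the tool play_rows, never from a script. Its argument "increments" is a list of rows, each a list of 3 entries, a list of its own where there are three numbers: the shift along the tool's x, y, z in units of 40 mm (1.0 is 40 mm), then the turn, a rotation vector about the tool's x, y, z in units of 8 degrees (1.0 is 8 degrees), then the gripper command: -1 is fully open, 1 is shut, values between are in proportion. In form: [[[x, y, z], [rx, ry, rz], fingers], ...]. A call has 1 to 12 rows; each row shifts and turns the commanded pose from where the row before left it, along the tool's axes as they then stand; what a row does not reach is not made up. A row lasts 1/10 s, in which the tool goes at most 50 mm and 8.59 degrees, less where a joint would pass 70% of its speed; a pose out of reach is approached as far as the arm can. A call is refused whole if a number of a shift passes 1 or a number of a turn 1, either way. A call with a gripper value outside its range is refused whole. The fingers move at their own pace and stop on an object; the grip force is fixed at half the most. Time passes only in rows, so rows that do not move let the fingers close. It gives the time, the measured TCP pose, the force and the opening at its end, in the units of the state.
- ctrl.read_state(): the state, without advancing time (a new reading comes with each control period).
- optics.get_image(name): name is "scene" or "top" or "wrist"; returns the picture (420x560x3 uint8, red, green, blue); there is no depth.
- optics.get_calibration(name): a dict with "fovy" (degrees; the focal length in pixels is half the picture's height over the tangent of half this angle, whatever the lens; pixels are square), "cx", "cy" (the principal point, pixels), "eye" and "orientation" of the camera in the world; the wrist camera has in their place "hand_eye" (4x4, takes a point from camera to tool coordinates, whose origin is the TCP and whose axes are the tool frame's). Camera axes: x right, y up, looking along -z (the intrinsics and any distortion apply to the point x, -y, -z); pixel columns grow to the right and rows downward; lengths in mm; the calibration is good to about 2 mm. A picture is of the moment at which its call begins: read the wrist's pose just before it. get_calibration takes no time and is no camera call.
- ticket.job_done(): hands the job in, once; it reports no verdict.
The state is a dict: "time": time; "joint_pos": joint angles; "qvel": joint speeds; "joint_efforts": joint torques, N m; "position": TCP position; "tool_rot": TCP orientation; "contact_force": force on the tool from outside, world axes, zero at the start; "torque": the same for the moment, N m; "width": finger opening in mm.
Only numpy, scipy, OpenCV 4.12 (cv2) and the standard library are available. Lean on these libraries where they do the work, as an engineer would, in place of code of your own. Each camera call takes 0.05 s, during which the arm holds its last target.

## Working session

There is one attempt and no reset: what is moved stays moved. The work goes in short steps, Python scripts to look and compute and a tool call to move; the robot and the scene stay as the last step left them, time stands still between calls to the robot, and variables do not carry over. Pictures are saved under pics/ and viewed, and the job is handed in when it is done.

Besides the shell and the picture viewer there is one more tool, called after ">>>" as a command line: name --argument value ..., lists and objects as JSON in quotes. play_rows: Moves the arm, as the interface text tells. Its arguments: {"type":"object","properties":{"increments":{"type":"array"}},"required":["increments"]}

```bash
ls; mkdir -p pics; python3 - <<'E'
from plant import ctrl, optics, ticket
import cv2
print(ctrl.read_state(), ctrl.nose_length)
for n in ["scene","top","wrist"]:
    im=optics.get_image(n); cv2.imwrite(f"pics/{n}0.png",im[:,:,::-1]); print(n,optics.get_calibration(n))
E
```

```text
pics
{'time': 0.0, 'joint_pos': array([72.32524573, 40.51143381, -1.581163  , 85.08401539,  1.2591768 ,
       54.48229114, -4.32679027]), 'qvel': array([-0.07834201,  0.07320936, -0.05097548,  0.08980194, -0.07747391,
       -0.01624514, -0.03816552]), 'joint_efforts': array([ 2.54349026e-03, -8.83211160e+01,  1.23544011e+00, -2.36171097e+01,
        1.69004890e-02,  6.49475085e-03, -1.36228121e-05]), 'position': array([ 151.52015452, -554.43179595,  252.8541805 ]), 'tool_rot': array([ 1.79998394e+02,  6.04293792e-02, -7.47171029e+01]), 'contact_force': array([-0.13330409, -0.11150401, -0.90560481]), 'torque': array([0.0205707 , 0.02454905, 0.01046707]), 'width': 85.42485687314563} 22.0
scene {'fovy': 55.11389194898312, 'cx': 281.87622209375337, 'cy': 212.37438409561577, 'eye': array([1449.81151859, -108.41051001,  733.05200661]), 'orientation': array([56.34165633,  1.27691924, 76.53985824])}
top {'fovy': 54.92852101209996, 'cx': 283.3325418991964, 'cy': 201.942657977713, 'eye': array([ 384.98835384,   96.08888308, 1102.17341341]), 'orientation': array([  8.76188034,   0.33417415, -91.57030791])}
wrist {'fovy': 60.50553950187118, 'cx': 283.6854752813242, 'cy': 205.9894825555747, 'hand_eye': array([[ 9.99999894e-01, -2.03580790e-04, -4.13299210e-04,
        -1.11837175e-01],
       [-3.23249448e-04, -9.49241862e-01, -3.14546949e-01,
        -8.14006208e+01],
       [-3.28285195e-04,  3.14547050e-01, -9.49241827e-01,
        -1.18956041e+02],
       [ 0.00000000e+00,  0.00000000e+00,  0.00000000e+00,
         1.00000000e+00]])}
```

View pics/scene0.png

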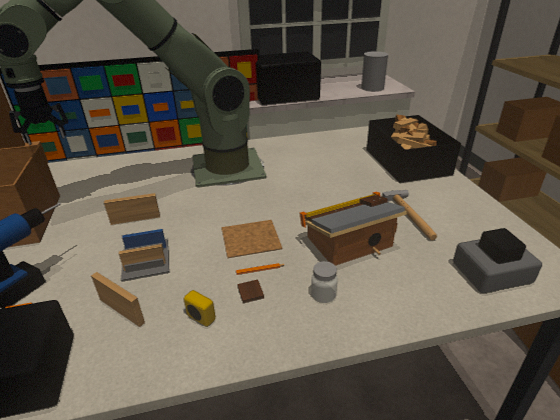

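View pics/top0.png

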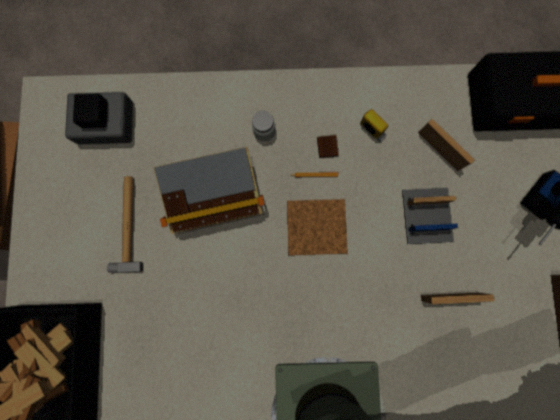

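View pics/wrist0.png

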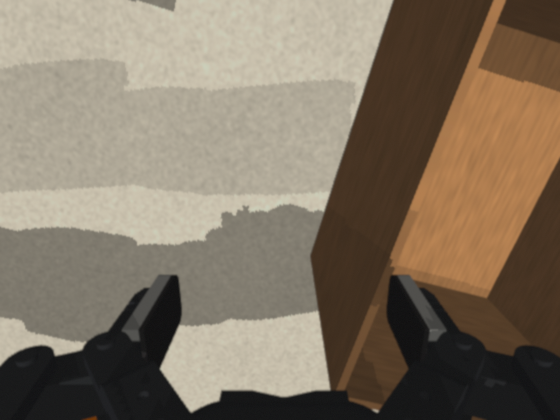

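The top view shows the rack at about (428,215), with the pale shingle in the far slot (433,199) and the blue board at (433,228). The mat is at (317,227), the pencil at (316,175), the roof at (212,190) with the yellow strip and half shingle at its left end, and larger decoy planks at (445,143) and (458,299). I'll zoom in to pick out corners.

```bash
cat > h.py <<'E'
import numpy as np
from scipy.spatial.transform import Rotation as R
from plant import ctrl, optics
def cam(n,st=None):
    c=optics.get_calibration(n); f=210/np.tan(np.radians(c['fovy']/2))
    if n=='wrist':
        H=c['hand_eye']; Rt=R.from_euler('xyz',st['tool_rot'],degrees=True).as_matrix()
        return f,c['cx'],c['cy'],Rt@H[:3,3]+st['position'],Rt@H[:3,:3]
    return f,c['cx'],c['cy'],np.array(c['eye']),R.from_euler('xyz',c['orientation'],degrees=True).as_matrix()
def proj(C,P):
    f,cx,cy,e,M=C; p=(np.atleast_2d(P)-e)@M
    return np.c_[cx+f*p[:,0]/-p[:,2], cy-f*p[:,1]/-p[:,2]]
def unproj(C,uv,z):
    f,cx,cy,e,M=C; uv=np.atleast_2d(uv).astype(float)
    d=np.c_[(uv[:,0]-cx)/f,-(uv[:,1]-cy)/f,-np.ones(len(uv))]@M.T
    return e+d*((z-e[2])/d[:,2])[:,None]
E
python3 - <<'E'
import cv2
a=cv2.imread('pics/top0.png')
def z(a,x,y,w,h,s,n): cv2.imwrite(n,cv2.resize(a[y:y+h,x:x+w],None,fx=s,fy=s,interpolation=cv2.INTER_CUBIC))
z(a,380,170,100,75,8,'pics/t_rack.png'); z(a,145,135,133,100,6,'pics/t_roof.png'); z(a,270,130,120,130,4.5,'pics/t_mat.png')
b=cv2.imread('pics/scene0.png')
z(b,90,180,100,110,5,'pics/s_rack.png'); z(b,290,180,133,90,6,'pics/s_roof.png')
E
```

```text
(no output)
```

View pics/t_rack.png

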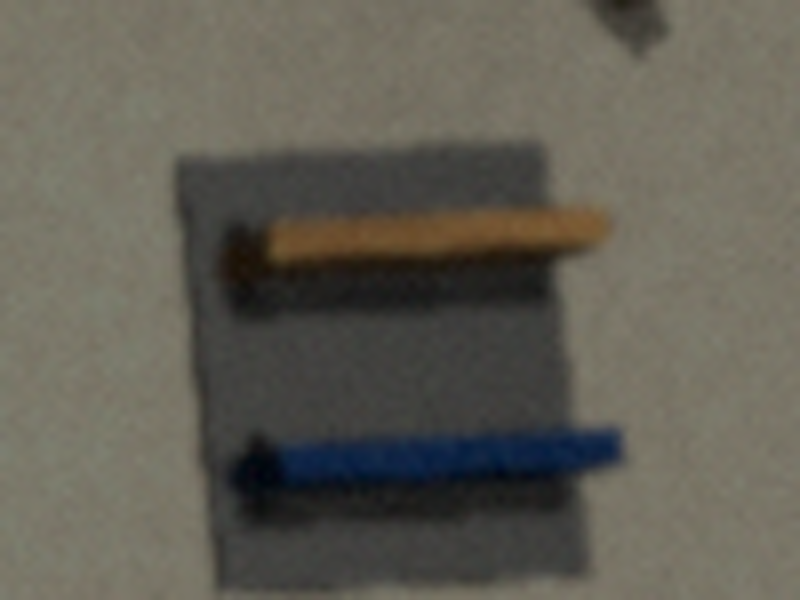

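View pics/t_roof.png

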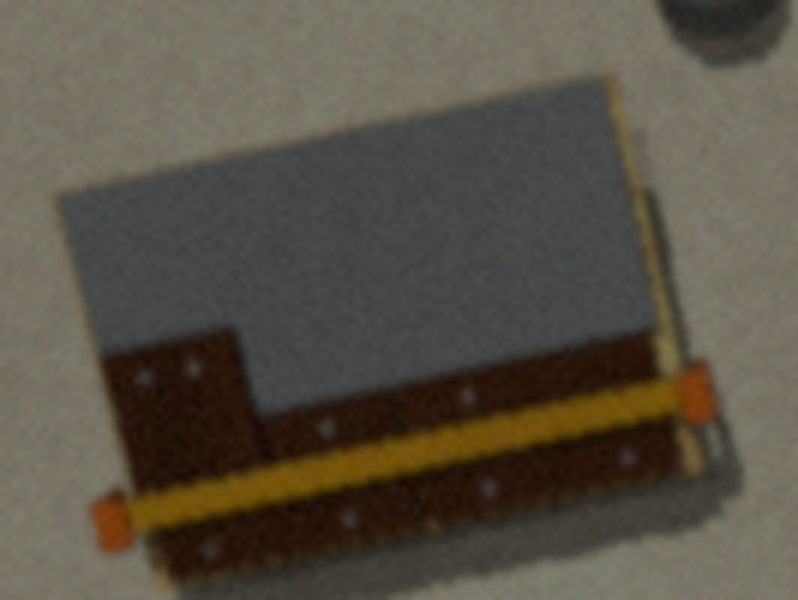

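View pics/t_mat.png

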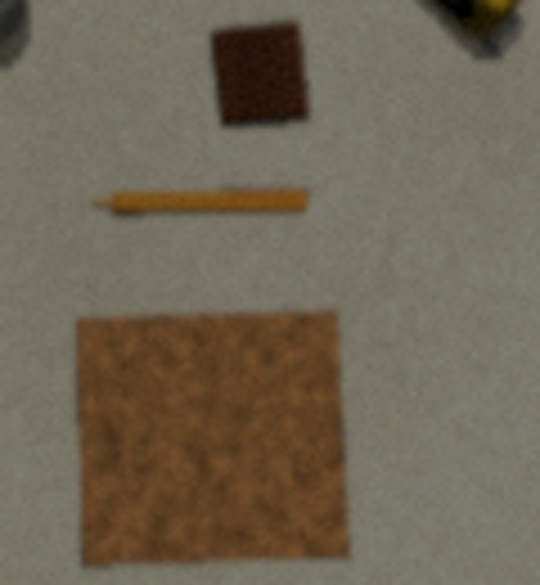

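View pics/s_roof.png

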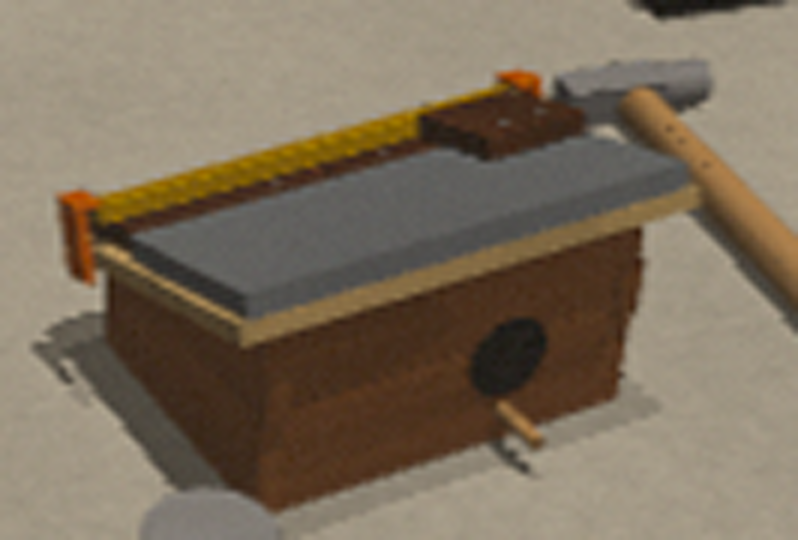

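View pics/s_rack.png

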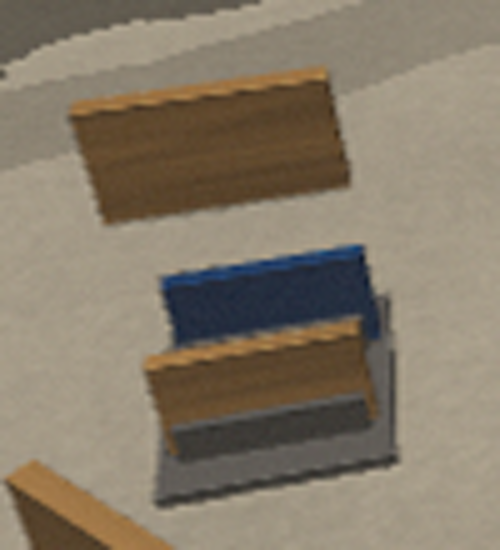

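Picked corners from the zooms: rack base, board tops, mat, grey roof board and half shingle. Now fitting poses with the known sizes.

```bash
cat > fit.py <<'E'
from h import *
from scipy.optimize import least_squares
T=cam('top');S=cam('scene')
def u(pts,x0,y0,s): return (np.array(pts,float)+.5)/s-.5+[x0,y0]
def fit(name,obs,x0,tilt=0,z0=0):
    # obs: list of (cam, local pts, pix)
    def pose(q):
        M=R.from_euler('z',q[2],degrees=True)*R.from_euler('y',-tilt,degrees=True)
        return M.as_matrix(),np.array([q[0],q[1],z0])
    def res(q):
        M,t=pose(q); return np.concatenate([(proj(C,np.array(L)@M.T+t)-p).ravel() for C,L,p in obs])
    r=least_squares(res,x0); print(name,np.round(r.x,2),'res',np.round(r.fun.reshape(-1,2),1).tolist()); return r.x
if __name__=='__main__':
    tr=u([[182,158],[543,145],[590,575],[220,585]],380,170,8)
    print(unproj(T,tr,8).round(1))
    sr=u([[157,505],[397,461]],90,180,5)
    L=[[75,62.5,8],[75,-62.5,8],[-75,-62.5,8],[-75,62.5,8]]
    for o in ([(T,L,tr)],[(T,L,tr),(S,[[75,-62.5,0],[75,62.5,0]],sr)]): fit('rack',o,[450,-250,0])
    # scene only check
    ts=u([[268,217],[605,207]],380,170,8); ss=u([[148,362],[361,325]],90,180,5)
    print('shingle top far edge T',unproj(T,ts,68).round(1).tolist(),'S',unproj(S,ss,68).round(1).tolist())
    tm=u([[79,318],[337,311],[349,556],[84,565]],270,130,4.5)
    print(unproj(T,tm,4).round(1)); 
    fit('mat',[(T,[[75,80,4],[75,-80,4],[-75,-80,4],[-75,80,4]],tm)],[450,0,0])
    tf=u([[62,195],[607,78],[232,328],[103,357],[655,330]],145,135,6)
    Lf=[[174,115,12.5],[174,-115,12.5],[105.5,57,24.7],[105.5,112,24.7],[67,-115,12.5]]
    sf=u([[246,298],[697,165]],290,180,6)
    sf2=u([[485,158],[585,113]],290,180,6)
    Ls=[[174,-115,12.5],[174,115,12.5]]
    Ls2=[[105.5,57,18.7-6],[105.5,112,24.7]]
    fit('roofT',[(T,Lf,tf)],[450,200,10],18,68)
    fit('roofS',[(S,Ls,sf)],[450,200,10],18,68)
    fit('roof',[(T,Lf,tf),(S,Ls,sf)],[450,200,10],18,68)
E
python3 fit.py
```

```text
[[ 579.6 -230.     8. ]
 [ 580.6 -354.1    8. ]
 [ 433.2 -356.8    8. ]
 [ 433.3 -232.2    8. ]]
rack [ 506.75 -293.31    0.61] res [[-0.0, -0.5], [0.3, -0.7], [-0.0, 0.3], [-0.2, 0.8]]
rack [ 506.17 -293.58    0.52] res [[0.1, -0.4], [0.4, -0.4], [0.0, 0.5], [-0.1, 1.0], [0.2, 0.5], [0.5, 0.8]]
shingle top far edge T [[548.7, -238.5, 68.0], [548.9, -347.6, 68.0]] S [[544.3, -347.9, 68.0], [541.2, -238.5, 68.0]]
[[558.7  87.2   4. ]
 [558.6 -70.6   4. ]
 [409.9 -70.3   4. ]
 [408.9  88.5   4. ]]
mat [ 4.8403e+02  8.7100e+00 -6.0000e-02] res [[-0.5, -0.1], [0.3, -0.1], [0.4, 0.3], [-0.1, -0.1]]
roofT [493.18 270.47  10.53] res [[-0.7, -0.3], [0.0, 0.1], [-0.0, 0.2], [-0.5, 0.0], [1.2, -0.0]]
roofS [497.79 274.36  10.19] res [[0.3, -0.3], [-0.3, 0.4]]
roof [494.16 271.28  10.64] res [[-1.1, -0.6], [-0.4, -0.4], [-0.4, -0.1], [-0.9, -0.3], [0.8, -0.5], [-0.7, -0.8], [-1.8, -0.4]]
```

Rack (506.5,-293.5, yaw ~0.5°), mat (484,8.7, yaw 0) and roof (494,271, yaw ~10.5°) agree between cameras to a few mm. The shingle is at x≈542, y≈-293. First I'll turn the tool to yaw 0, then move over the rack.

>>> play_rows --increments '[[[0,0,0],[0,0,-0.93],-0.2],[[0,0,0],[0,0,-0.93],-0.2],[[0,0,0],[0,0,-0.93],-0.2],[[0,0,0],[0,0,-0.93],-0.2],[[0,0,0],[0,0,-0.93],-0.2],[[0,0,0],[0,0,-0.93],-0.2],[[0,0,0],[0,0,-0.94],-0.2],[[0,0,0],[0,0,-0.94],-0.2],[[0,0,0],[0,0,-0.94],-0.2],[[0,0,0],[0,0,-0.94],-0.2]]'

```text
time: 1.15
position: [151.5, -554.6, 253.1]
tool_rot: [-180.0, 0.0, 0.3]
contact_force: [-0.6, -0.5, -0.3]
width: 51.4
```

>>> play_rows --increments '[[[0.97,-0.6,0.2],[0,0,0],-0.2],[[0.97,-0.6,0.2],[0,0,0],-0.2],[[0.97,-0.6,0.2],[0,0,0],-0.2],[[0.97,-0.6,0.2],[0,0,0],-0.2],[[0.97,-0.6,0.2],[0,0,0],-0.2],[[0.97,-0.6,0.2],[0,0,0],-0.2],[[0.97,-0.6,0.2],[0,0,0],-0.2],[[0.97,-0.6,0.2],[0,0,0],-0.2],[[0.97,-0.6,0.2],[0,0,0],-0.2],[[0.97,-0.6,0.2],[0,0,0],-0.2],[[0,-0.5,0],[0,0,0],-0.2]]'

```text
time: 2.25
position: [543.0, -291.1, 171.5]
tool_rot: [-179.9, -0.0, 0.2]
contact_force: [-0.2, 0.2, 0.0]
width: 51.2
```

```bash
python3 - <<'E'
from h import *
import cv2,pickle
s=ctrl.read_state(); im=optics.get_image('wrist')[:,:,::-1].copy(); cv2.imwrite('pics/w1.png',im)
pickle.dump(s,open('pics/w1.pkl','wb'));print(s['time'],s['position'].round(1),s['tool_rot'].round(2),s['width'],s['joint_pos'].round(0),s['contact_force'])
E
```

```text
2.25 [ 543.  -291.1  171.5] [-1.7986e+02 -3.0000e-02  2.2000e-01] 51.23254860305442 [ 33.  50. -17.  81.  17.  51.  11.] [-0.17405992  0.15889417  0.03426745]
```

View pics/w1.png

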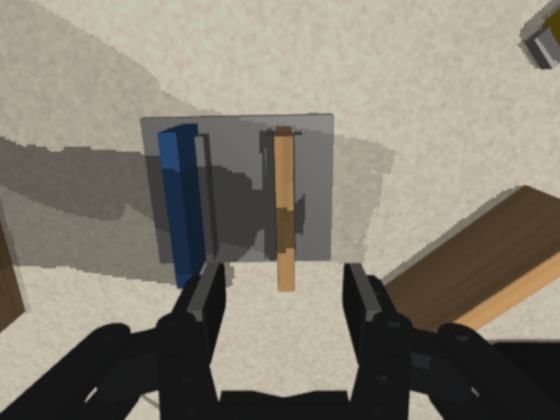

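The wrist view shows the shingle's top edge from (285,128) to (286,291), about 20 px wide (275–295), between the open fingers.

```bash
python3 - <<'E'
from h import *
import pickle
s=pickle.load(open('pics/w1.pkl','rb'));C=cam('wrist',s)
print(unproj(C,[[276,127],[294,127],[278,291],[295,291]],68).round(1))
print(unproj(C,[[141,118],[333,114],[331,261]],8).round(1))
E
```

```text
[[ 538.7 -233.1   68. ]
 [ 549.6 -233.1   68. ]
 [ 539.8 -346.8   68. ]
 [ 551.8 -346.8   68. ]]
[[ 434.3 -232.9    8. ]
 [ 581.  -229.4    8. ]
 [ 585.1 -353.6    8. ]]
```

>>> play_rows --increments '[[[0.04,0,0.7],[0,0,-0.05],-0.2],[[0,0,0.7],[0,0,0],-0.2],[[0,0,0.7],[0,0,0],-0.2],[[0,0,0.4],[0,0,0],-0.2],[[0,0,0.18],[0,0,0],-0.2],[[0,0,0],[0,0,0],1],[[0,0,0],[0,0,0],1],[[0,0,0],[0,0,0],1],[[0,0,0],[0,0,0],1],[[0,0,0],[0,0,0],1]]'

```text
time: 3.3
position: [541.9, -294.9, 67.0]
tool_rot: [180.0, -0.1, 0.4]
contact_force: [2.1, -1.0, 8.3]
width: 10.8
```

```bash
cat > look.py <<'E'
import sys
from h import *
import cv2,pickle
tag=sys.argv[1]
s=ctrl.read_state();print(s['time'],s['position'].round(1),s['tool_rot'].round(2),'w',round(s['width'],2),'F',s['contact_force'].round(1),'q',s['joint_pos'].round(0))
pickle.dump(s,open(f'pics/{tag}.pkl','wb'))
for n in sys.argv[2:]: cv2.imwrite(f'pics/{tag}_{n}.png',optics.get_image(n)[:,:,::-1])
E
python3 look.py g1 wrist
```

```text
3.3 [ 541.9 -294.9   67. ] [ 1.7995e+02 -1.2000e-01  4.0000e-01] w 10.77 F [ 2.1 -1.   8.3] q [ 32.  59. -15.  85.  20.  39.   9.]
```

View pics/g1_wrist.png

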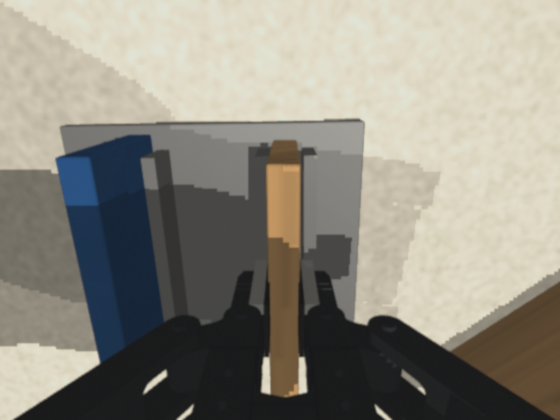

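>>> play_rows --increments '[[[0,0,0],[0,0,0],1],[[0,0,0],[0,0,0],1]]'

```text
time: 3.55
position: [541.9, -294.9, 67.0]
tool_rot: [180.0, -0.1, 0.4]
contact_force: [2.7, -1.0, 7.7]
width: 10.8
```

```bash
python3 look.py g2; sleep 1; python3 look.py g2
```

```text
3.55 [ 541.9 -294.9   67. ] [ 1.7995e+02 -1.2000e-01  4.1000e-01] w 10.76 F [ 2.7 -1.   7.7] q [ 32.  59. -15.  85.  20.  39.   9.]
3.55 [ 541.9 -294.9   67. ] [ 1.7995e+02 -1.2000e-01  4.1000e-01] w 10.76 F [ 2.7 -1.   7.7] q [ 32.  59. -15.  85.  20.  39.   9.]
```

The grip holds at about 11 mm and the command is reached. Lifting.

>>> play_rows --increments '[[[0,0,-0.2],[0,0,0],1],[[0,0,-0.6],[0,0,0],1],[[0,0,-0.9],[0,0,0],1],[[0,0,-0.9],[0,0,0],1],[[0,0,-0.6],[0,0,0],1],[[0,0,0],[0,0,0],1],[[0,0,0],[0,0,0],1]]'

```text
time: 4.25
position: [540.9, -294.6, 194.2]
tool_rot: [180.0, 0.0, 0.4]
contact_force: [-0.8, 0.7, -1.8]
width: 11.0
```

```bash
python3 look.py g3 wrist scene
```

```text
4.25 [ 540.9 -294.6  194.2] [1.8e+02 2.0e-02 4.0e-01] w 11.01 F [-0.8  0.7 -1.8] q [ 34.  49. -18.  80.  17.  54.  12.]
```

View pics/g3_wrist.png

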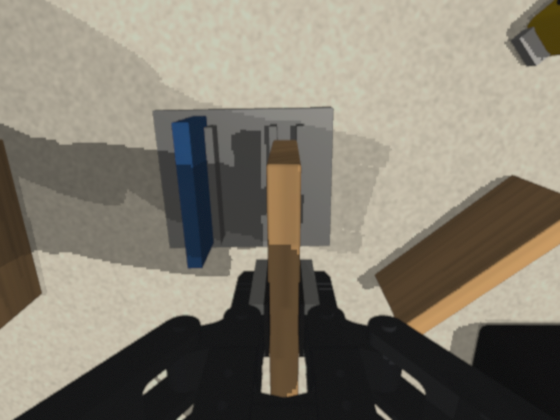

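View pics/g3_scene.png

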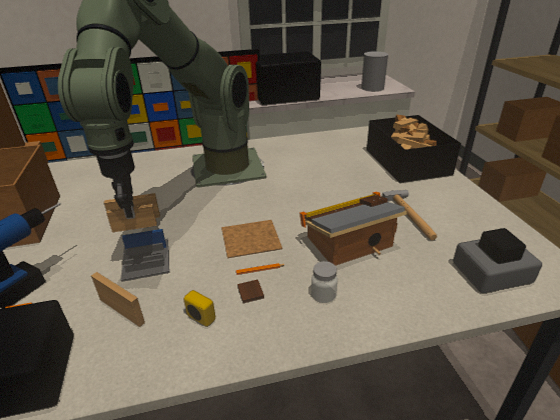

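The shingle is held square and the rack and blue board are undisturbed. Carrying it to above the mat while tilting the tool 50° forward.

>>> play_rows --increments '[[[0,-0.94,0],[0,0.78,0],1],[[0,-0.94,0],[0,0.78,0],1],[[0,-0.94,0],[0,0.78,0],1],[[0,-0.94,0],[0,0.78,0],1],[[0,-0.94,0],[0,0.78,0],1],[[0,-0.94,0],[0,0.78,0],1],[[0,-0.94,0],[0,0.78,0],1],[[0,-0.94,0],[0,0.78,0],1],[[0,0,0],[0,0,0],1]]'

```text
time: 5.25
position: [608.7, -25.7, 303.6]
tool_rot: [-178.0, -37.2, 0.6]
contact_force: [-0.7, -0.3, -1.7]
width: 10.6
```

```bash
python3 look.py m1; cat > go.py <<'E'
# go.py x y z -> tool-frame shift in units of 40 mm to bring TCP there
import sys
from h import *
s=ctrl.read_state(); M=R.from_euler('xyz',s['tool_rot'],degrees=True).as_matrix()
d=np.array(list(map(float,sys.argv[1:4])))-s['position']
print('units',(M.T@d/40).round(3),'dist',np.linalg.norm(d).round(1))
if len(sys.argv)>4:
    Rt=R.from_euler('xyz',list(map(float,sys.argv[4:7])),degrees=True)
    print('rotvec units',((R.from_matrix(M).inv()*Rt).as_rotvec(degrees=True)/8).round(3))
E
python3 go.py 480 6 75
```

```text
5.25 [608.7 -25.7 303.6] [-177.97  -37.22    0.59] w 10.58 F [-0.7 -0.3 -1.7] q [  4.  30.  -5. 113. -12.   0.  14.]
units [-6.012 -0.734  2.638] dist 264.3
```

Joint 6 reached its lower stop: tilting forward isn't available here. I'll tilt the other way (tool pointing back toward the robot), first returning upright.

```bash
python3 go.py 520 6 200 180 0 0; python3 go.py 520 6 200 180 50 0
```

```text
units [-3.325 -0.79   0.756] dist 140.0
rotvec units [-0.268 -4.651  0.154]
units [-3.325 -0.79   0.756] dist 140.0
rotvec units [ -0.193 -10.9     0.274]
```

>>> play_rows --increments '[[[0,0,0],[-0.05,-0.93,0.03],1],[[0,0,0],[-0.05,-0.93,0.03],1],[[0,0,0],[-0.05,-0.93,0.03],1],[[0,0,0],[-0.06,-0.93,0.03],1],[[0,0,0],[-0.06,-0.93,0.03],1],[[0,0,0],[0,0,0],1],[[0,0,0],[0,0,0],1]]'

```text
time: 5.95
position: [608.5, -31.6, 298.2]
tool_rot: [-179.9, -3.4, -0.1]
contact_force: [-1.3, 0.2, -1.7]
width: 10.8
```

```bash
python3 look.py m2;python3 go.py 510 6 160 180 50 0
```

```text
5.95 [608.5 -31.6 298.2] [-1.7989e+02 -3.4200e+00 -1.4000e-01] w 10.82 F [-1.3  0.2 -1.7] q [-5. 40. 11. 77. -8. 60.  7.]
units [-2.667 -0.927  3.304] dist 173.8
rotvec units [-0.02  -6.678 -0.011]
```

>>> play_rows --increments '[[[-0.67,-0.23,0.82],[0,0,0],1],[[-0.67,-0.23,0.82],[0,0,0],1],[[-0.67,-0.23,0.83],[0,0,0],1],[[-0.66,-0.23,0.83],[0,0,0],1],[[0,0,0],[0,-0.95,0],1],[[0,0,0],[0,-0.95,0],1],[[0,0,0],[0,-0.95,0],1],[[0,0,0],[0,-0.95,0],1],[[0,0,0],[0,-0.95,0],1],[[0,0,0],[0,-0.96,0],1],[[0,0,0],[0,-0.96,0],1],[[0,0,0],[0,0,0],1]]'

```text
time: 7.15
position: [508.8, 5.8, 158.1]
tool_rot: [-179.7, 49.8, 0.0]
contact_force: [-0.8, 0.7, -2.1]
width: 11.0
```

```bash
python3 look.py m3 scene wrist;python3 go.py 500 6 60 180 50 0
```

```text
7.15 [508.8   5.8 158.1] [-1.7974e+02  4.9760e+01  4.0000e-02] w 11.04 F [-0.8  0.7 -2.1] q [ -6.  69.   9.  55.  -8. 106.   3.]
units [1.739 0.007 1.826] dist 100.9
rotvec units [-0.028 -0.111  0.004]
```

View pics/m3_scene.png

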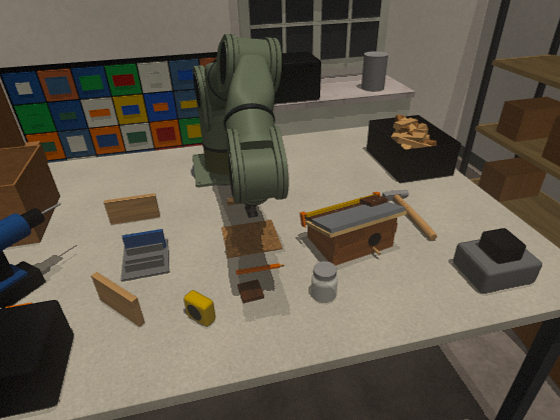

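View pics/m3_wrist.png

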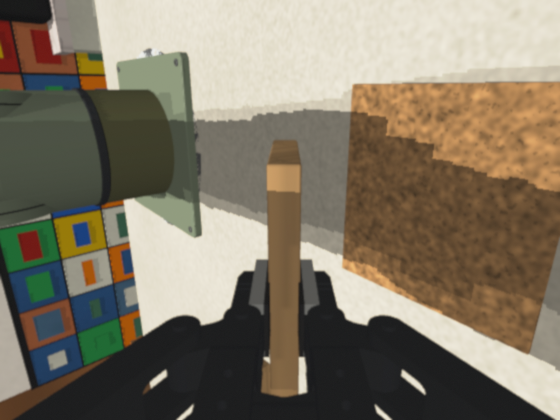

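>>> play_rows --increments '[[[0.58,0,0.61],[0,0,0],1],[[0.58,0,0.61],[0,0,0],1],[[0.58,0,0.61],[0,-0.1,0],1],[[0,0,0],[0,0,0],1],[[0.08,0,0.06],[0,0,0],1],[[0.08,0,0.06],[0,0,0],1],[[0.04,0,0.03],[0,0,0],1]]'

```text
time: 7.95
position: [500.6, 6.7, 52.0]
tool_rot: [-179.7, 50.0, 0.1]
contact_force: [-0.5, -0.0, -0.7]
width: 10.6
```

>>> play_rows --increments '[[[0.02,0,0.015],[0,0,0],1],[[0,0,0],[0,0,0],1]]'

```text
time: 8.15
position: [500.2, 6.7, 50.3]
tool_rot: [-179.7, 50.1, 0.1]
contact_force: [0.9, -0.5, -0.1]
width: 10.5
```

>>> play_rows --increments '[[[0.02,0,0.015],[0,0,0],1],[[0,0,0],[0,0,0],1]]'

```text
time: 8.35
position: [500.0, 6.7, 49.0]
tool_rot: [-179.7, 50.2, 0.1]
contact_force: [0.1, -0.2, -0.9]
width: 11.0
```

>>> play_rows --increments '[[[0.02,0,0.015],[0,0,0],1],[[0,0,0],[0,0,0],1]]'

```text
time: 8.55
position: [500.0, 6.7, 47.9]
tool_rot: [-179.7, 50.2, 0.1]
contact_force: [-0.3, -0.5, -0.7]
width: 10.7
```

>>> play_rows --increments '[[[0.02,0,0.015],[0,0,0],1],[[0,0,0],[0,0,0],1]]'

```text
time: 8.75
position: [500.1, 6.7, 46.9]
tool_rot: [-179.7, 50.2, 0.1]
contact_force: [0.6, 0.3, -0.4]
width: 10.4
```

>>> play_rows --increments '[[[0.02,0,0.015],[0,0,0],1],[[0,0,0],[0,0,0],1]]'

```text
time: 8.95
position: [500.2, 6.8, 46.5]
tool_rot: [-179.7, 50.2, 0.1]
contact_force: [1.9, 0.3, 6.5]
width: 10.8
```

>>> play_rows --increments '[[[0.02,0,0.015],[0,0,0],1],[[0,0,0],[0,0,0],1]]'

```text
time: 9.15
position: [500.4, 6.8, 46.2]
tool_rot: [-179.7, 50.2, 0.1]
contact_force: [4.1, 0.6, 16.3]
width: 10.8
```

Contact with the mat at the predicted height. Backing off a little, opening slightly and drawing back along the tool.

>>> play_rows --increments '[[[-0.03,0,-0.02],[0,0,0],1],[[0,0,0],[0,0,0],0.5],[[0,0,0],[0,0,0],0.5],[[0,0,0],[0,0,0],0.5]]'

```text
time: 9.55
position: [500.0, 6.7, 46.3]
tool_rot: [-179.7, 50.2, 0.1]
contact_force: [-0.3, 0.1, -1.1]
width: 21.5
```

```bash
python3 look.py r1 wrist top
```

```text
9.55 [500.    6.7  46.3] [-1.7974e+02  5.0190e+01  1.0000e-01] w 21.52 F [-0.3  0.1 -1.1] q [-6. 78.  8. 56. -9. 97.  3.]
```

View pics/r1_wrist.png

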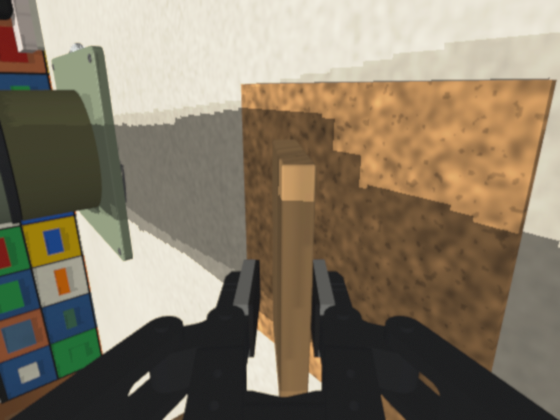

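>>> play_rows --increments '[[[0,0,-0.4],[0,0,0],0.5],[[0,0,-0.8],[0,0,0],0.5],[[0,0,-0.9],[0,0,0],0.5],[[0,0,-0.9],[0,0,0],0.3],[[0,0,0],[0,0,0],0]]'

```text
time: 10.15
position: [563.8, 6.0, 119.3]
tool_rot: [-179.7, 48.4, 0.1]
contact_force: [0.1, 0.2, 0.4]
width: 41.6
```

```bash
python3 look.py r2 wrist top
```

```text
10.15 [563.8   6.  119.3] [-1.7971e+02  4.8440e+01  8.0000e-02] w 41.64 F [0.1 0.2 0.4] q [ -4.  78.   5.  34.  -6. 116.  -1.]
```

View pics/r2_wrist.png

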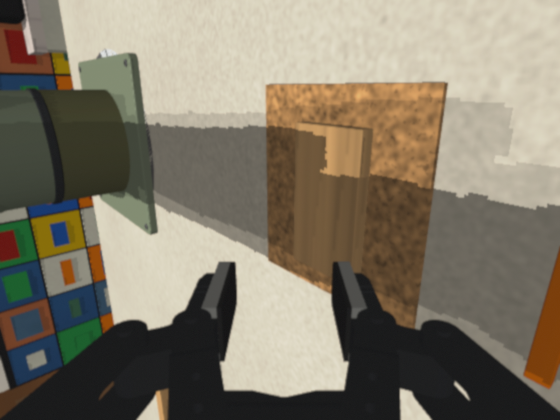

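The shingle lies flat on the mat, released. Now back upright above it, and look.

>>> play_rows --increments '[[[0,0,-0.5],[0,0.86,0],-0.7],[[0,0,0],[0,0.86,0],-0.7],[[0,0,0],[0,0.86,0],-0.7],[[0,0,0],[0,0.86,0],-0.7],[[0,0,0],[0,0.87,0],-0.7],[[0,0,0],[0,0.87,0],-0.7],[[0,0,0],[0,0.87,0],-0.7],[[-0.9,0,0],[0,0,0],-0.7],[[-0.9,0,0],[0,0,0],-0.7],[[-0.5,0,0],[0,0,0],-0.7],[[0,0,0],[0,0,0],-0.7],[[0,0,0],[0,0,0],-0.7]]'

```text
time: 11.45
position: [485.6, 6.4, 131.3]
tool_rot: [-179.8, 0.6, -0.1]
contact_force: [0.2, 0.3, -0.1]
width: 72.5
```

```bash
python3 look.py r3 wrist top
```

```text
11.45 [485.6   6.4 131.3] [-1.7983e+02  6.0000e-01 -1.2000e-01] w 72.47 F [ 0.2  0.3 -0.1] q [ -6.  45.   3. 111.  -6.  25.   2.]
```

View pics/r3_wrist.png

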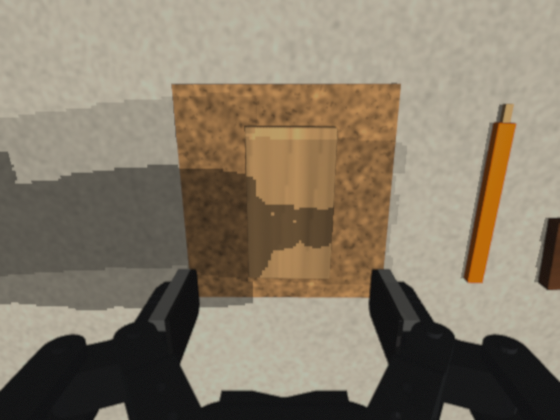

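```bash
python3 - <<'E'
from h import *
import pickle,cv2
s=pickle.load(open('pics/r3.pkl','rb'));C=cam('wrist',s)
print(unproj(C,[[246,127],[337,126],[332,279],[248,279]],16).round(1))
print(unproj(C,[[172,84],[400,84]],4).round(1))
a=cv2.imread('pics/r3_wrist.png')[110:300,220:360];cv2.imwrite('pics/z1.png',cv2.resize(a,None,fx=3,fy=3))
E
```

```text
[[460.9  63.3  16. ]
 [519.   63.9  16. ]
 [520.3 -46.2  16. ]
 [458.6 -46.5  16. ]]
[[412.3  89.5   4. ]
 [560.2  89.3   4. ]]
```

View pics/z1.png

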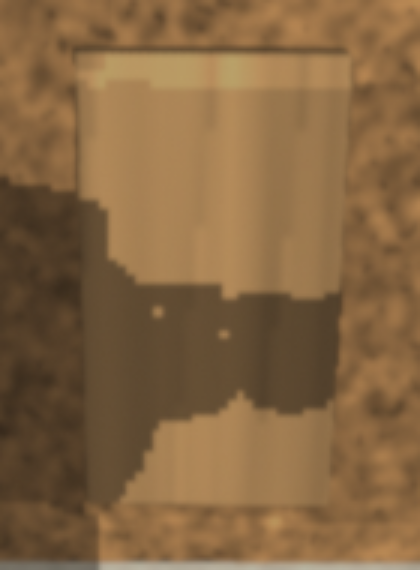

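>>> play_rows --increments '[[[0.1,-0.05,0.5],[0,0.07,0],-0.7],[[0,0,0.8],[0,0,0],-0.7],[[0,0,0.8],[0,0,0],-0.7],[[0,0,0.4],[0,0,0],-0.7],[[0,0,0],[0,0,0],-0.7],[[0,0,0],[0,0,0],-0.7]]'

```text
time: 12.15
position: [489.7, 8.6, 31.7]
tool_rot: [-179.8, 0.0, -0.1]
contact_force: [-0.5, 0.4, -0.4]
width: 72.8
```

```bash
python3 look.py p1 wrist;python3 go.py 489.7 8.5 23.5 180 0 0
```

```text
12.15 [489.7   8.6  31.7] [-1.7983e+02  1.0000e-02 -1.3000e-01] w 72.82 F [-0.5  0.4 -0.4] q [ -5.  56.   1. 113.  -7.  11.   2.]
units [-0.007  0.003  0.218] dist 8.7
rotvec units [-0.022 -0.007 -0.016]
```

View pics/p1_wrist.png

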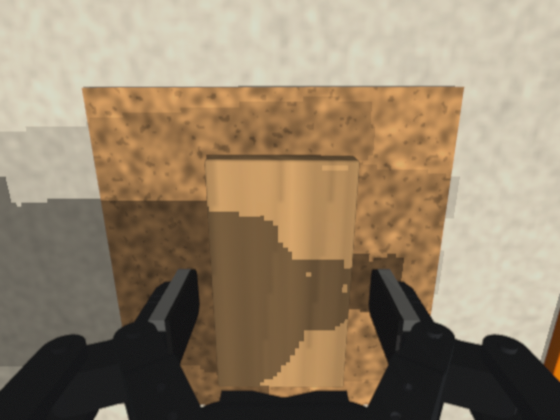

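>>> play_rows --increments '[[[0,0,0.2],[0,0,0],-0.7],[[0,0,0],[0,0,0],-0.7],[[0,0,0],[0,0,0],-0.7]]'

```text
time: 12.5
position: [489.6, 8.7, 23.7]
tool_rot: [-179.8, -0.0, -0.1]
contact_force: [-0.8, -0.1, -0.8]
width: 72.8
```

>>> play_rows --increments '[[[0,0,0],[0,0,0],1],[[0,0,0],[0,0,0],1],[[0,0,0],[0,0,0],1],[[0,0,0],[0,0,0],1]]'

```text
time: 12.9
position: [489.7, 8.7, 24.2]
tool_rot: [-179.8, -0.0, -0.1]
contact_force: [-1.6, -0.5, 13.3]
width: 58.3
```

>>> play_rows --increments '[[[0,0,-0.3],[0,0,0],1],[[0,0,-0.9],[0,0,0],1],[[0,0,-1],[0,0,0],1],[[0,0,-1],[0,0,0],1],[[0,0,-1],[0,0,0],1],[[0,0,-1],[0,0,0],1],[[0,0,0],[0,0,0],1]]'

```text
time: 13.6
position: [490.6, 8.0, 236.4]
tool_rot: [-179.8, -0.4, -0.1]
contact_force: [-0.5, 0.5, -2.3]
width: 58.2
```

```bash
python3 look.py p2 wrist; cat > roof.py <<'E'
# roof.py x y z : TCP target in roof coords -> world and tool shift
import sys
from h import *
RP=[494,271,10.55]
try:
    import json; RP=json.load(open('rp.json'))
except Exception: pass
Rr=R.from_euler('z',RP[2],degrees=True)*R.from_euler('y',-18,degrees=True)
M=Rr.as_matrix(); t=np.array([RP[0],RP[1],68.])
def w2r(p): return (np.asarray(p)-t)@M
def r2w(p): return np.asarray(p)@M.T+t
if __name__=='__main__':
    s=ctrl.read_state(); 
    print('TCP roof',w2r(s['position']).round(2),'F roof',(s['contact_force']@M).round(1))
    Rt=Rr*R.from_euler('x',180,degrees=True); Rc=R.from_euler('xyz',s['tool_rot'],degrees=True)
    print('rotvec units',((Rc.inv()*Rt).as_rotvec(degrees=True)/8).round(3))
    if len(sys.argv)>3:
        p=r2w(list(map(float,sys.argv[1:4]))); d=p-s['position']
        print('world',p.round(1),'d',d.round(1),'units now',(Rc.inv().apply(d)/40).round(3),'units after turn',(Rt.inv().apply(d)/40).round(3))
E
python3 roof.py 102 0 110
```

```text
13.6 [490.6   8.  236.4] [-1.7979e+02 -4.1000e-01 -1.4000e-01] w 58.24 F [-0.5  0.5 -2.3] q [ -8.  35.   6. 104.  -5.  41.   1.]
TCP roof [   1.78 -257.76  174.07] F roof [-1.1 -0.2 -1.2]
rotvec units [ 0.187  2.21  -1.327]
world [556.  282.5 204.1] d [ 66.  274.5 -30. ] units now [ 1.631 -6.863  0.781] units after turn [ 2.506 -6.444  1.602]
```

View pics/p2_wrist.png

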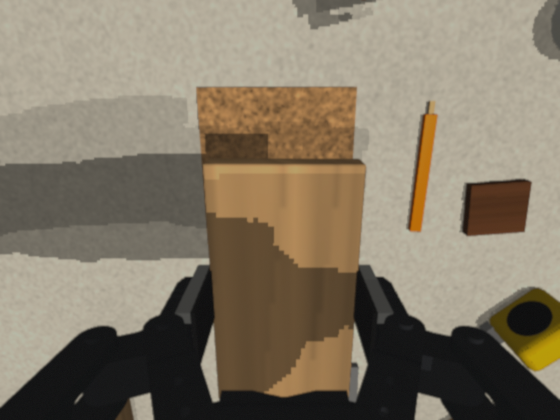

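>>> play_rows --increments '[[[0.2,-0.86,0],[0,0,0],1],[[0.2,-0.86,0],[0,0,0],1],[[0.2,-0.86,0],[0,0,0],1],[[0.2,-0.86,0],[0,0,0],1],[[0.2,-0.86,0],[0,0,0],1],[[0.2,-0.86,0],[0,0,0],1],[[0.2,-0.86,0],[0,0,0],1],[[0.2,-0.86,0],[0,0,0],1],[[0,0,0],[0.06,0.74,-0.44],1],[[0,0,0],[0.06,0.74,-0.44],1],[[0,0,0],[0.06,0.74,-0.44],1],[[0,0,0],[0,0,0],1]]'

```text
time: 14.85
position: [552.3, 283.1, 231.8]
tool_rot: [179.9, -17.9, 10.7]
contact_force: [-0.6, -0.8, -1.2]
width: 58.1
```

>>> play_rows --increments '[[[0,0,0],[0,0,0],1],[[0,0,0],[0,0,0],1]]'

```text
time: 15.05
position: [554.4, 282.9, 232.2]
tool_rot: [180.0, -17.7, 10.4]
contact_force: [0.1, -0.3, -1.2]
width: 58.1
```

```bash
python3 look.py q1 wrist; python3 roof.py 102 0 110
```

```text
15.05 [554.4 282.9 232.2] [179.96 -17.72  10.41] w 58.12 F [ 0.1 -0.3 -1.2] q [-39.  41.  11.  96.  -2.  28. -20.]
TCP roof [109.37   0.56 137.05] F roof [ 0.7  0.3 -0.2]
rotvec units [ 0.011  0.032 -0.016]
world [556.  282.5 204.1] d [  1.4  -0.3 -28. ] units now [-0.181  0.014  0.677] units after turn [-0.184  0.014  0.676]
```

View pics/q1_wrist.png

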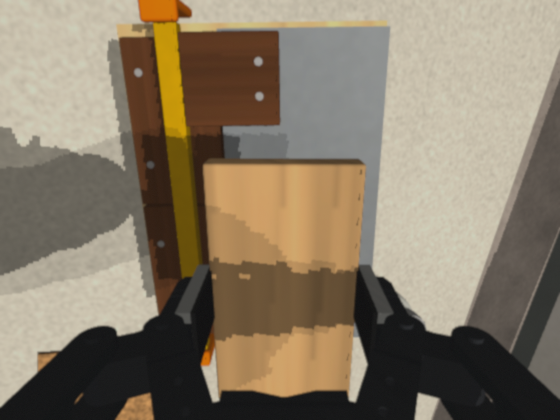

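The wrist view shows the half shingle's face corners at (279,31) and (280,125), the board's upper corner at (389,27), and the lower-course joint at (145,205). Refitting the roof pose.

```bash
python3 - <<'E'
from fit import *
import pickle,cv2
s=pickle.load(open('pics/q1.pkl','rb'));C=cam('wrist',s)
px=np.array([[279,31],[280,125],[389,27]],float)
L=[[105.5,112,24.7],[105.5,57,24.7],[174,115,12.5]]
r=fit('wroof',[(C,L,px)],[494,271,10.5],18,68)
rz=R.from_euler('z',r[2],degrees=True)*R.from_euler('y',-18,degrees=True)
P=np.array([[45,112,23],[45,60,23],[31,60,23],[5,0,12],[5,110,12],[105.5,57,24.7]])
print(proj(C,P@rz.as_matrix().T+[r[0],r[1],68]).round(0).tolist())
a=cv2.imread('pics/q1_wrist.png')[10:260,90:400];cv2.imwrite('pics/z2.png',cv2.resize(a,None,fx=2.4,fy=2.4))
# shingle in tool frame: top face far end corners
f,cx,cy,e,M=C
print('edge z guess')
H=optics.get_calibration('wrist')['hand_eye']
CT=(f,cx,cy,H[:3,3],H[:3,:3])
for z in (6,8,10): print(z,unproj(CT,[[204,164],[363,164]],z).round(1).tolist())
E
```

```text
wroof [495.12 271.18  10.94] res [[-0.8, -0.7], [-0.6, 1.4], [1.7, -0.4]]
[[175.0, 32.0], [184.0, 122.0], [162.0, 122.0], [140.0, 207.0], [116.0, 38.0], [279.0, 126.0]]
edge z guess
6 [[-28.1, -55.2, 6.0], [27.9, -55.2, 6.0]]
8 [[-28.5, -54.8, 8.0], [28.3, -54.8, 8.0]]
10 [[-29.0, -54.4, 10.0], [28.8, -54.4, 10.0]]
```

View pics/z2.png

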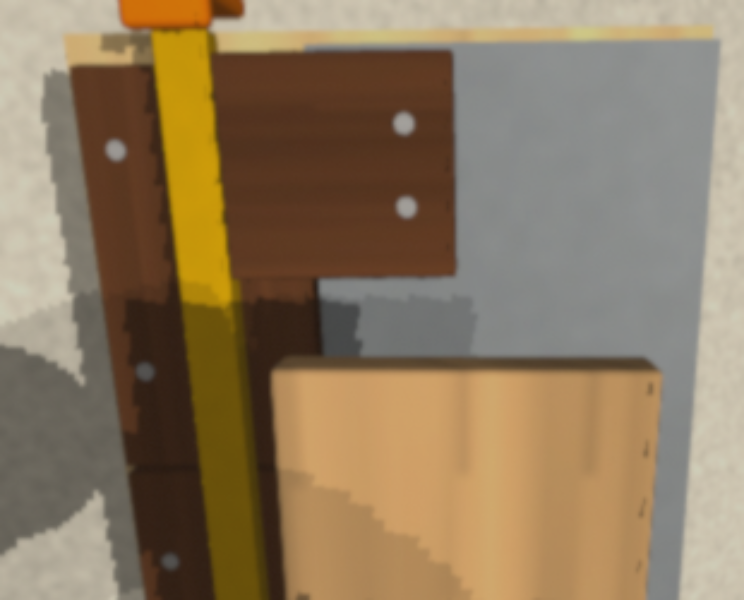

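```bash
echo '[494.8,271.2,10.75]' > rp.json; python3 roof.py 102 -2 50
```

```text
TCP roof [108.58   0.3  137.31] F roof [ 0.7  0.3 -0.2]
rotvec units [ 0.018  0.032 -0.04 ]
world [575.3 284.4 147.1] d [ 20.8   1.6 -85.1] units now [-0.154  0.053  2.184] units after turn [-0.165  0.058  2.183]
```

>>> play_rows --increments '[[[-0.06,0.06,0.7],[0.02,0.03,-0.04],1],[[-0.05,0,0.7],[0,0,0],1],[[-0.05,0,0.5],[0,0,0],1],[[0,0,0.28],[0,0,0],1],[[0,0,0],[0,0,0],1],[[0,0,0],[0,0,0],1]]'

```text
time: 15.7
position: [575.3, 284.6, 148.1]
tool_rot: [-180.0, -18.1, 10.8]
contact_force: [-0.4, 0.3, 0.2]
width: 57.9
```

```bash
python3 look.py q2 wrist scene; python3 roof.py 102 -2 34
```

```text
15.7 [575.3 284.6 148.1] [-179.97  -18.09   10.8 ] w 57.92 F [-0.4  0.3  0.2] q [-37.  49.   9.  97.  -2.  18. -19.]
TCP roof [102.52  -1.68  51.42] F roof [-0.1  0.5 -1.1]
rotvec units [-0.009 -0.018  0.009]
world [580.2 285.4 131.9] d [  4.9   0.6 -16.7] units now [-0.014  0.009  0.435] units after turn [-0.013  0.008  0.436]
```

View pics/q2_wrist.png

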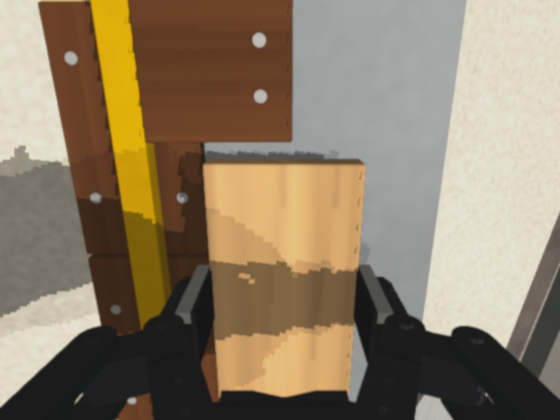

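>>> play_rows --increments '[[[0,0,0.25],[0,0,0],1],[[0,0,0.13],[0,0,0],1],[[0,0,0],[0,0,0],1]]'

```text
time: 16.1
position: [579.6, 285.4, 132.1]
tool_rot: [180.0, -18.0, 10.8]
contact_force: [0.9, 0.3, -0.7]
width: 58.5
```

>>> play_rows --increments '[[[0,0,0.03],[0,0,0],1],[[0,0,0],[0,0,0],1]]'

```text
time: 16.3
position: [580.0, 285.5, 131.9]
tool_rot: [-180.0, -18.1, 10.8]
contact_force: [1.3, 0.0, -0.8]
width: 57.9
```

>>> play_rows --increments '[[[0,0,0.025],[0,0,0],1],[[0,0,0],[0,0,0],1]]'

```text
time: 16.5
position: [580.4, 285.6, 130.9]
tool_rot: [-180.0, -18.1, 10.8]
contact_force: [0.2, 0.2, -0.8]
width: 58.4
```

>>> play_rows --increments '[[[0,0,0.025],[0,0,0],1],[[0,0,0],[0,0,0],1]]'

```text
time: 16.7
position: [580.5, 285.7, 130.5]
tool_rot: [-180.0, -18.1, 10.8]
contact_force: [-5.0, -1.0, 8.7]
width: 58.0
```

```bash
python3 roof.py
```

```text
TCP roof [101.98  -1.79  32.54] F roof [-2.2 -0.1  9.8]
rotvec units [-0.007 -0.01   0.01 ]
```

Contact at the predicted height (roof z 32.5). Easing off slightly and closing the gap to the half shingle while held.

>>> play_rows --increments '[[[0,-0.05,-0.015],[0,0,0],1],[[0,-0.02,0],[0,0,0],1],[[0,0,0],[0,0,0],1]]'

```text
time: 17.0
position: [579.9, 288.7, 130.5]
tool_rot: [-180.0, -18.1, 10.8]
contact_force: [-0.0, 0.9, 0.7]
width: 58.3
```

>>> play_rows --increments '[[[0,-0.015,0],[0,0,0],1],[[0,0,0],[0,0,0],1]]'

```text
time: 17.2
position: [579.8, 289.0, 130.5]
tool_rot: [-180.0, -18.1, 10.8]
contact_force: [-0.4, 0.9, 0.8]
width: 58.3
```

>>> play_rows --increments '[[[0,-0.015,0],[0,0,0],1],[[0,0,0],[0,0,0],1]]'

```text
time: 17.4
position: [579.7, 289.6, 130.6]
tool_rot: [-180.0, -18.1, 10.8]
contact_force: [-0.3, -0.2, 0.4]
width: 58.2
```

```bash
python3 roof.py
```

```text
TCP roof [101.93   2.28  32.66] F roof [-0.2 -0.2  0.5]
rotvec units [-0.006 -0.009  0.01 ]
```

>>> play_rows --increments '[[[0,-0.015,0],[0,0,0],1],[[0,0,0],[0,0,0],1]]'

```text
time: 17.6
position: [579.6, 290.2, 130.6]
tool_rot: [-180.0, -18.1, 10.8]
contact_force: [-0.0, 0.1, 0.1]
width: 58.2
```

>>> play_rows --increments '[[[0,-0.015,0],[0,0,0],1],[[0,0,0],[0,0,0],1]]'

```text
time: 17.8
position: [579.5, 290.6, 130.5]
tool_rot: [-180.0, -18.1, 10.8]
contact_force: [-0.3, -1.7, 0.0]
width: 58.0
```

>>> play_rows --increments '[[[0,-0.015,0],[0,0,0],1],[[0,0,0],[0,0,0],1]]'

```text
time: 18.0
position: [579.5, 290.6, 130.5]
tool_rot: [180.0, -18.1, 10.8]
contact_force: [0.5, -5.1, 0.3]
width: 58.3
```

```bash
python3 roof.py; python3 look.py q3 wrist
```

```text
TCP roof [101.95   3.3   32.64] F roof [-0.3 -5.1  0.4]
rotvec units [ 0.002 -0.008  0.008]
18.0 [579.5 290.6 130.5] [179.96 -18.07  10.81] w 58.27 F [ 0.5 -5.1  0.3] q [-37.  51.   9.  96.  -2.  16. -19.]
```

View pics/q3_wrist.png

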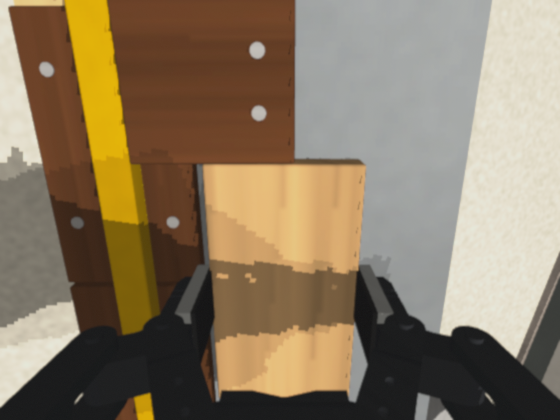

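The end touches the half shingle (−5 N) and sits parallel. Releasing and backing off square to the roof.

>>> play_rows --increments '[[[0,0,0],[0,0,0],-0.65],[[0,0,0],[0,0,0],-0.65],[[0,0,0],[0,0,0],-0.65],[[0,0,-0.3],[0,0,0],-0.65],[[0,0,-0.9],[0,0,0],-0.65],[[0,0,-0.5],[0,0,0],-0.65],[[0,0,0],[0,0,0],-0.65]]'

```text
time: 18.75
position: [558.7, 287.9, 198.6]
tool_rot: [-179.9, -18.3, 10.8]
contact_force: [0.4, -0.5, -0.4]
width: 70.4
```

```bash
python3 roof.py; python3 look.py q4 wrist
```

```text
TCP roof [103.06   4.47 103.88] F roof [ 0.2 -0.6 -0.5]
rotvec units [-0.019 -0.036  0.009]
18.75 [558.7 287.9 198.6] [-179.87  -18.29   10.82] w 70.42 F [ 0.4 -0.5 -0.4] q [-39.  44.  10.  97.  -2.  22. -20.]
```

View pics/q4_wrist.png

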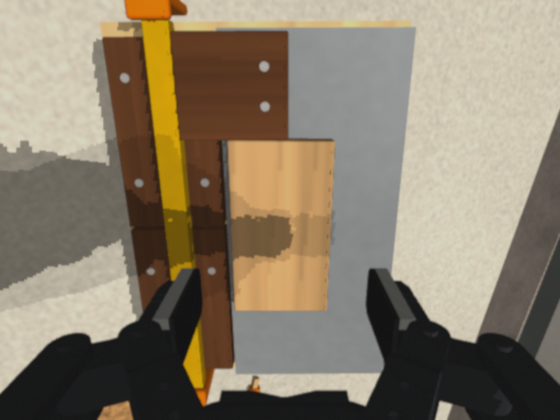

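The shingle lies flat, flush with the half shingle: its top-left corner is at (228,140) and the lower edge is about 27 mm above the strip. Now I'll shut the fingers, go beyond the upper edge and push it down.

>>> play_rows --increments '[[[0.5,0.03,0],[0,0,0],1],[[0.5,0.03,0],[0,0.03,0],1],[[0.43,0,0.3],[0,0,0],1],[[0,0,0.5],[0,0,0],1],[[0,0,0.5],[0,0,0],1],[[0,0,0],[0,0,0],1],[[0,0,0],[0,0,0],1]]'

```text
time: 19.5
position: [628.3, 298.2, 163.6]
tool_rot: [-180.0, -18.3, 10.8]
contact_force: [-0.9, -0.5, 0.5]
width: 0.1
```

```bash
python3 roof.py 160 2 37.5; python3 look.py q5 wrist
```

```text
TCP roof [159.1    1.65  48.86] F roof [-0.8 -0.3  0.7]
rotvec units [-0.004 -0.035  0.011]
world [632.5 299.4 153.1] d [  4.2   1.2 -10.5] units now [ 0.021 -0.009  0.284] units after turn [ 0.022 -0.009  0.284]
19.5 [628.3 298.2 163.6] [-179.99  -18.28   10.84] w 0.11 F [-0.9 -0.5  0.5] q [-35.  51.   9.  85.  -2.  27. -18.]
```

View pics/q5_wrist.png

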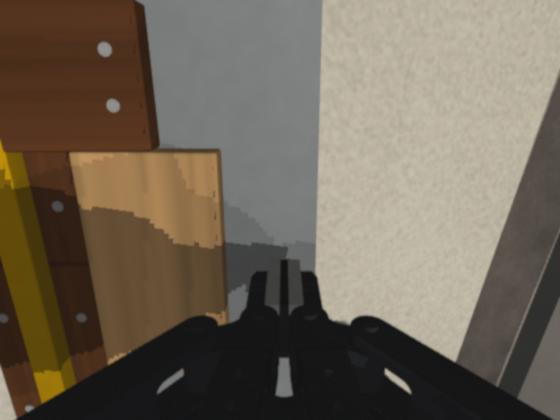

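>>> play_rows --increments '[[[0,0,0.2],[0,0,0],1],[[0,0,0.08],[0,0,0],1],[[0,0,0],[0,0,0],1],[[-0.1,0,0],[0,0,0],1],[[-0.1,0,0],[0,0,0],1],[[-0.05,0,0],[0,0,0],1],[[0,0,0],[0,0,0],1]]'

```text
time: 20.25
position: [622.4, 297.2, 150.0]
tool_rot: [-180.0, -18.3, 10.8]
contact_force: [-0.2, 1.0, 0.2]
width: 0.1
```

```bash
python3 roof.py 160 2 37.5; python3 look.py q6 wrist
```

```text
TCP roof [149.12   1.78  37.72] F roof [0.  1.  0.2]
rotvec units [-0.007 -0.038  0.011]
world [632.5 299.4 153.1] d [10.2  2.2  3.2] units now [ 0.272 -0.005  0.007] units after turn [ 0.272 -0.005  0.005]
20.25 [622.4 297.2 150. ] [-179.98  -18.31   10.84] w 0.07 F [-0.2  1.   0.2] q [-35.  52.   9.  87.  -2.  25. -18.]
```

View pics/q6_wrist.png

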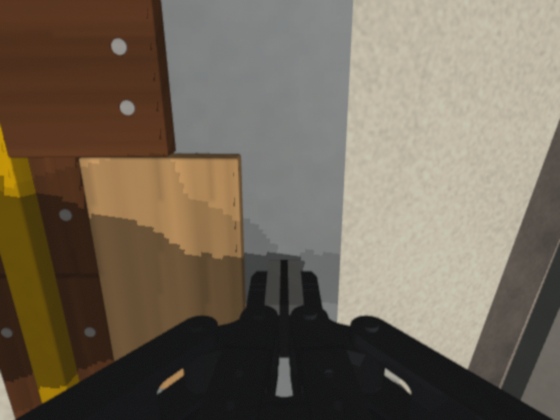

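>>> play_rows --increments '[[[-0.06,0,0],[0,0,0],1],[[-0.06,0,0],[0,0,0],1],[[-0.06,0,0],[0,0,0],1],[[-0.06,0,0],[0,0,0],1],[[-0.06,0,0],[0,0,0],1],[[-0.06,0,0],[0,0,0],1],[[-0.06,0,0],[0,0,0],1],[[-0.04,0,0],[0,0,0],1],[[0,0,0],[0,0,0],1]]'

```text
time: 21.2
position: [605.3, 293.9, 144.1]
tool_rot: [-180.0, -18.3, 10.8]
contact_force: [-0.2, -0.1, -0.3]
width: 0.0
```

```bash
python3 roof.py 160 2 37.5; python3 look.py q7 wrist
```

```text
TCP roof [130.82   1.71  37.48] F roof [-0.3 -0.1 -0.2]
rotvec units [-0.006 -0.039  0.011]
world [632.5 299.4 153.1] d [27.2  5.5  9. ] units now [ 0.729 -0.006  0.004] units after turn [ 0.729 -0.007 -0.   ]
21.2 [605.3 293.9 144.1] [-179.98  -18.31   10.84] w 0.05 F [-0.2 -0.1 -0.3] q [-36.  51.   9.  91.  -2.  21. -18.]
```

View pics/q7_wrist.png

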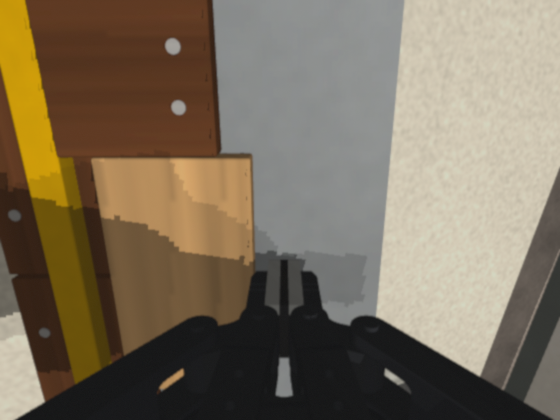

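>>> play_rows --increments '[[[-0.05,0,0],[0,0,0],1],[[-0.05,0,0],[0,0,0],1],[[-0.05,0,0],[0,0,0],1],[[-0.05,0,0],[0,0,0],1],[[0,0,0],[0,0,0],1]]'

```text
time: 21.75
position: [597.8, 292.5, 141.5]
tool_rot: [-180.0, -18.3, 10.8]
contact_force: [-0.2, 0.5, 0.2]
width: 0.3
```

```bash
python3 look.py q8 wrist;  python3 - <<'E'
import cv2
a=cv2.imread('pics/q8_wrist.png')[100:300,0:330];cv2.imwrite('pics/z3.png',cv2.resize(a,None,fx=2.4,fy=2.4))
E
```

```text
21.75 [597.8 292.5 141.5] [-179.98  -18.3    10.84] w 0.29 F [-0.2  0.5  0.2] q [-36.  51.   9.  92.  -2.  20. -19.]
```

View pics/z3.png

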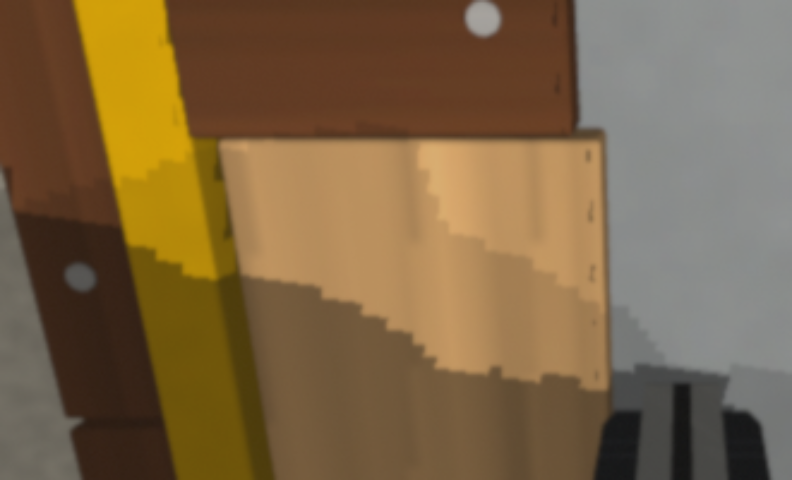

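About 4 mm remain: the shingle's upper edge is 11 px beyond the half shingle's. Small steps now.

>>> play_rows --increments '[[[-0.03,0,0],[0,0,0],1],[[-0.03,0,0],[0,0,0],1],[[0,0,0],[0,0,0],1]]'

```text
time: 22.1
position: [595.6, 292.0, 140.8]
tool_rot: [-180.0, -18.3, 10.8]
contact_force: [-0.1, -0.2, -0.8]
width: -0.4
```

>>> play_rows --increments '[[[-0.015,0,0],[0,0,0],1],[[0,0,0],[0,0,0],1]]'

```text
time: 22.3
position: [595.2, 291.9, 140.6]
tool_rot: [-180.0, -18.3, 10.8]
contact_force: [-0.9, -1.0, -0.7]
width: -0.3
```

>>> play_rows --increments '[[[-0.01,0,0],[0,0,0],1],[[0,0,0],[0,0,0],1]]'

```text
time: 22.5
position: [594.9, 291.9, 140.5]
tool_rot: [-180.0, -18.3, 10.8]
contact_force: [0.5, -0.3, -0.6]
width: -0.1
```

```bash
python3 roof.py
```

```text
TCP roof [119.56   1.64  37.4 ] F roof [ 0.2 -0.4 -0.7]
rotvec units [-0.006 -0.039  0.01 ]
```

>>> play_rows --increments '[[[-0.01,0,0],[0,0,0],1],[[0,0,0],[0,0,0],1]]'

```text
time: 22.7
position: [594.5, 291.8, 140.4]
tool_rot: [-180.0, -18.3, 10.8]
contact_force: [-0.0, 0.3, 0.1]
width: -0.3
```

>>> play_rows --increments '[[[-0.01,0,0],[0,0,0],1],[[0,0,0],[0,0,0],1]]'

```text
time: 22.9
position: [594.1, 291.7, 140.3]
tool_rot: [-180.0, -18.3, 10.8]
contact_force: [-1.1, 0.0, -0.6]
width: 0.2
```

>>> play_rows --increments '[[[-0.01,0,0],[0,0,0],1],[[0,0,0],[0,0,0],1]]'

```text
time: 23.1
position: [593.8, 291.7, 140.2]
tool_rot: [-180.0, -18.3, 10.8]
contact_force: [-0.3, 0.3, -0.6]
width: -0.2
```

```bash
python3 roof.py; python3 look.py q9 wrist;  python3 - <<'E'
import cv2
a=cv2.imread('pics/q9_wrist.png')[100:300,0:330];cv2.imwrite('pics/z4.png',cv2.resize(a,None,fx=2.4,fy=2.4))
E
```

```text
TCP roof [118.38   1.64  37.41] F roof [-0.4  0.3 -0.5]
rotvec units [-0.006 -0.04   0.01 ]
23.1 [593.8 291.7 140.2] [-179.98  -18.32   10.83] w -0.18 F [-0.3  0.3 -0.6] q [-36.  51.   9.  93.  -2.  19. -19.]
```

View pics/z4.png

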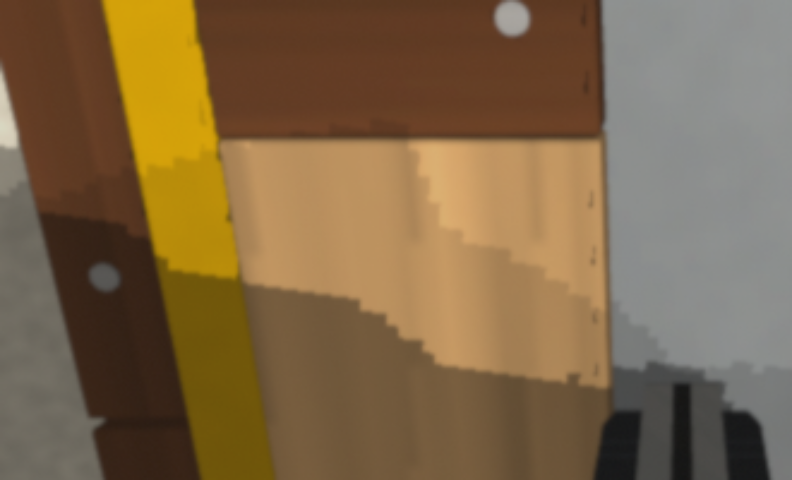

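Nearly home: the gap at the strip is barely visible. Continuing until a light force shows.

>>> play_rows --increments '[[[-0.01,0,0],[0,0,0],1],[[0,0,0],[0,0,0],1]]'

```text
time: 23.35
position: [593.4, 291.7, 140.1]
tool_rot: [-180.0, -18.3, 10.8]
contact_force: [1.0, 1.0, -0.4]
width: -0.0
```

>>> play_rows --increments '[[[-0.01,0,0],[0,0,0],1],[[0,0,0],[0,0,0],1]]'

```text
time: 23.55
position: [593.3, 291.6, 140.1]
tool_rot: [-180.0, -18.4, 10.8]
contact_force: [2.8, 0.7, 0.4]
width: -0.1
```

```bash
python3 roof.py
```

```text
TCP roof [117.9    1.71  37.48] F roof [ 2.9  0.2 -0.5]
rotvec units [-0.008 -0.045  0.01 ]
```

>>> play_rows --increments '[[[-0.006,0,0],[0,0,0],1],[[0,0,0],[0,0,0],1]]'

```text
time: 23.75
position: [593.1, 291.6, 140.1]
tool_rot: [-180.0, -18.4, 10.8]
contact_force: [4.5, 2.0, 0.7]
width: 0.1
```

```bash
python3 roof.py; python3 look.py qa wrist;  python3 - <<'E'
import cv2
a=cv2.imread('pics/qa_wrist.png')[100:300,0:330];cv2.imwrite('pics/z5.png',cv2.resize(a,None,fx=2.4,fy=2.4))
E
```

```text
TCP roof [117.75   1.72  37.51] F roof [ 4.8  1.2 -0.8]
rotvec units [-0.008 -0.046  0.009]
23.75 [593.1 291.6 140.1] [-179.96  -18.37   10.83] w 0.06 F [4.5 2.  0.7] q [-36.  51.   9.  93.  -2.  19. -19.]
```

View pics/z5.png

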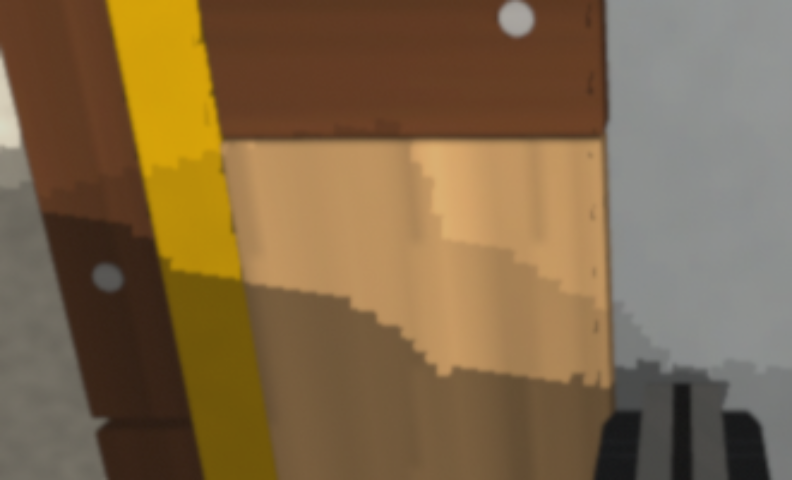

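Seated against the strip at about 5 N with no visible slip. Now a light nudge from the free end toward the half shingle.

>>> play_rows --increments '[[[0.2,0,0],[0,0,0],1],[[0,0,-0.8],[0,0,0],1],[[0,0.4,-0.5],[0,0,0],1],[[-0.6,0.8,0],[0,0.04,0],1],[[-0.55,0.97,0],[0,0,0],1],[[0,0,0],[0,0,0],1],[[0,0,0],[0,0,0],1]]'

```text
time: 24.5
position: [557.9, 195.6, 177.2]
tool_rot: [-180.0, -18.6, 10.8]
contact_force: [-0.6, -0.5, -0.1]
width: 0.1
```

```bash
python3 roof.py 80 -85 37.5; python3 look.py qb wrist top
```

```text
TCP roof [ 79.27 -86.05  89.01] F roof [-0.7 -0.3  0.1]
rotvec units [-0.002 -0.074  0.   ]
world [574.  199.7 128.4] d [ 16.1   4.1 -48.8] units now [ 0.005 -0.026  1.288] units after turn [ 0.018 -0.026  1.288]
24.5 [557.9 195.6 177.2] [-179.98  -18.59   10.75] w 0.11 F [-0.6 -0.5 -0.1] q [-28.  43.   6. 107.  -0.  13. -13.]
```

View pics/qb_wrist.png

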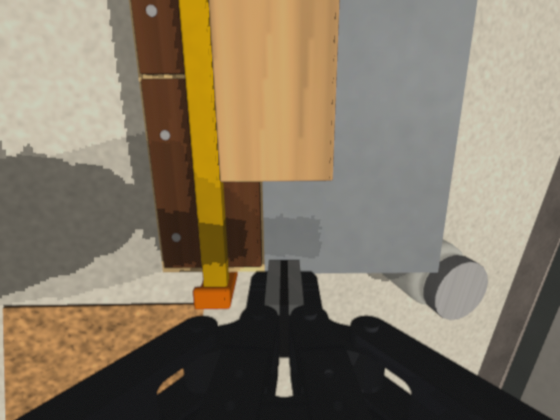

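>>> play_rows --increments '[[[0,0,0.6],[0,-0.07,0],1],[[0,0,0.5],[0,0,0],1],[[0,0,0.16],[0,0,0],1],[[0,0,0],[0,0,0],1],[[0,0,0],[0,0,0],1]]'

```text
time: 25.1
position: [573.2, 199.7, 129.9]
tool_rot: [-180.0, -18.1, 10.9]
contact_force: [0.4, 0.3, -0.4]
width: -0.2
```

```bash
python3 roof.py 80 -66 37.5; python3 look.py qc wrist
```

```text
TCP roof [ 79.75 -84.84  39.18] F roof [ 0.3  0.2 -0.5]
rotvec units [-0.008 -0.013  0.013]
world [570.5 218.4 128.4] d [-2.8 18.6 -1.5] units now [ 0.007 -0.471  0.042] units after turn [ 0.006 -0.471  0.042]
25.1 [573.2 199.7 129.9] [-179.97  -18.1    10.86] w -0.16 F [ 0.4  0.3 -0.4] q [-27.  48.   6. 105.  -1.   9. -13.]
```

View pics/qc_wrist.png

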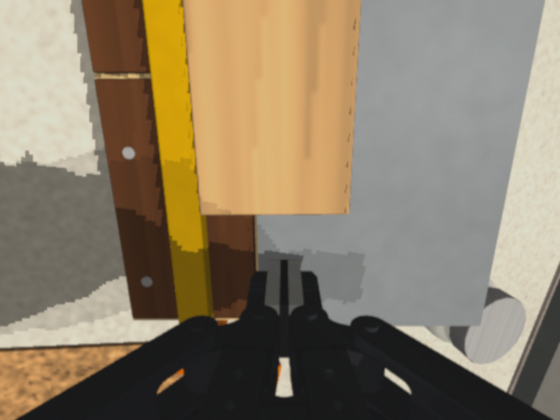

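>>> play_rows --increments '[[[0,-0.1,0.04],[0,0,0],1],[[0,-0.15,0],[0,0,0],1],[[0,-0.1,0],[0,0,0],1],[[0,-0.05,0],[0,0,0],1],[[0,0,0],[0,0,0],1],[[0,0,0],[0,0,0],1]]'

```text
time: 25.75
position: [570.7, 215.1, 127.8]
tool_rot: [-180.0, -18.1, 10.8]
contact_force: [-0.2, -0.1, -0.3]
width: -0.1
```

```bash
python3 roof.py 80 -66 37.5
```

```text
TCP roof [ 79.46 -69.29  37.02] F roof [-0.2 -0.  -0.2]
rotvec units [-0.005 -0.009  0.01 ]
world [570.5 218.4 128.4] d [-0.3  3.3  0.6] units now [ 0.014 -0.082 -0.012] units after turn [ 0.014 -0.082 -0.012]
```

>>> play_rows --increments '[[[0,-0.025,0],[0,0,0],1],[[0,0,0],[0,0,0],1]]'

```text
time: 25.95
position: [570.5, 216.1, 127.7]
tool_rot: [-180.0, -18.1, 10.8]
contact_force: [0.9, 1.3, 0.1]
width: -0.1
```

>>> play_rows --increments '[[[0,-0.02,0],[0,0,0],1],[[0,0,0],[0,0,0],1]]'

```text
time: 26.15
position: [570.4, 217.0, 127.7]
tool_rot: [-180.0, -18.1, 10.8]
contact_force: [-0.5, 0.2, -0.6]
width: 0.0
```

>>> play_rows --increments '[[[0,-0.015,0],[0,0,0],1],[[0,0,0],[0,0,0],1]]'

```text
time: 26.35
position: [570.3, 217.6, 127.7]
tool_rot: [-180.0, -18.1, 10.8]
contact_force: [0.3, 0.8, 0.1]
width: 0.1
```

>>> play_rows --increments '[[[0,-0.015,0],[0,0,0],1],[[0,0,0],[0,0,0],1]]'

```text
time: 26.55
position: [570.2, 218.2, 127.7]
tool_rot: [-180.0, -18.1, 10.8]
contact_force: [-0.4, -1.0, 0.1]
width: 0.0
```

>>> play_rows --increments '[[[0,-0.015,0],[0,0,0],1],[[0,0,0],[0,0,0],1]]'

```text
time: 26.75
position: [570.0, 218.8, 127.7]
tool_rot: [-180.0, -18.1, 10.8]
contact_force: [0.1, 0.4, -0.8]
width: 0.1
```

>>> play_rows --increments '[[[0,-0.015,0],[0,0,0],1],[[0,0,0],[0,0,0],1]]'

```text
time: 26.95
position: [569.9, 219.4, 127.8]
tool_rot: [-180.0, -18.1, 10.8]
contact_force: [0.2, -0.0, 0.3]
width: 0.1
```

```bash
python3 roof.py 80 -66 37.5;python3 look.py qd wrist;  python3 - <<'E'
import cv2
a=cv2.imread('pics/qd_wrist.png')[120:330,130:400];cv2.imwrite('pics/z6.png',cv2.resize(a,None,fx=2.4,fy=2.4))
E
```

```text
TCP roof [ 79.47 -64.91  37.01] F roof [ 0.2 -0.1  0.3]
rotvec units [-0.007 -0.01   0.01 ]
world [570.5 218.4 128.4] d [ 0.5 -1.   0.6] units now [ 0.013  0.027 -0.012] units after turn [ 0.013  0.027 -0.012]
26.95 [569.9 219.4 127.8] [-179.97  -18.08   10.84] w 0.1 F [ 0.2 -0.   0.3] q [-30.  49.   7. 104.  -1.   9. -14.]
```

View pics/z6.png

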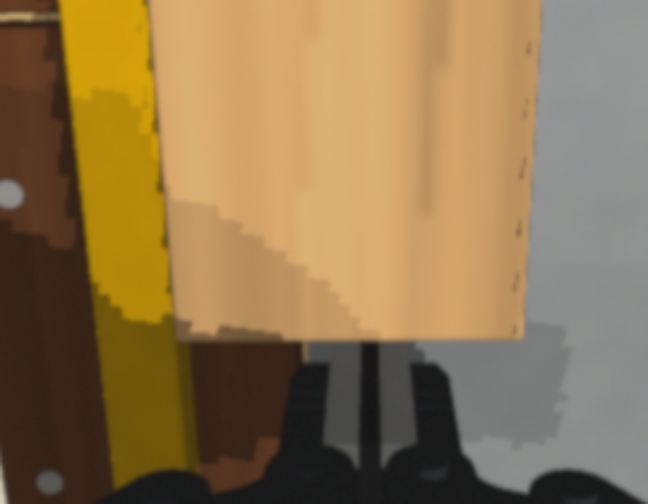

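>>> play_rows --increments '[[[0,-0.02,0],[0,0,0],1],[[0,0,0],[0,0,0],1]]'

```text
time: 27.2
position: [569.7, 220.2, 127.7]
tool_rot: [-180.0, -18.1, 10.8]
contact_force: [-0.0, 0.2, 0.6]
width: -0.2
```

>>> play_rows --increments '[[[0,-0.015,0],[0,0,0],1],[[0,0,0],[0,0,0],1]]'

```text
time: 27.4
position: [569.6, 220.7, 127.7]
tool_rot: [-180.0, -18.1, 10.8]
contact_force: [0.2, -0.2, 0.2]
width: -0.2
```

>>> play_rows --increments '[[[0,-0.01,0],[0,0,0],1],[[0,0,0],[0,0,0],1]]'

```text
time: 27.6
position: [569.6, 220.9, 127.7]
tool_rot: [-180.0, -18.1, 10.8]
contact_force: [0.3, -1.6, 0.8]
width: -0.4
```

>>> play_rows --increments '[[[0,-0.01,0],[0,0,0],1],[[0,0,0],[0,0,0],1]]'

```text
time: 27.8
position: [569.6, 220.9, 127.7]
tool_rot: [180.0, -18.1, 10.8]
contact_force: [0.7, -5.5, 0.5]
width: -0.3
```

Stiff contact at −5.5 N: the end is hard against the half shingle. Withdrawing to look over it.

>>> play_rows --increments '[[[0,0.15,0],[0,0,0],1],[[0,0.15,0],[0,0,0],1],[[0,0,-0.8],[0,0,0],1],[[0,0,-0.9],[0,0,0],1],[[0.5,-0.5,-0.6],[0,0,0],1],[[0.5,-0.8,0],[0,0,0],1],[[0,-0.8,0],[0,0,0],1],[[0,0,0],[0,0,0],1],[[0,0,0],[0,0,0],1]]'

```text
time: 28.7
position: [565.1, 293.9, 227.4]
tool_rot: [180.0, -18.1, 10.9]
contact_force: [0.5, -0.6, 0.4]
width: -0.0
```

```bash
python3 roof.py;python3 look.py qe wrist scene top;  python3 - <<'E'
import cv2
a=cv2.imread('pics/qe_scene.png')[170:280,210:430];cv2.imwrite('pics/z7.png',cv2.resize(a,None,fx=3.5,fy=3.5,interpolation=2))
E
```

```text
TCP roof [118.93   9.16 128.92] F roof [ 0.5 -0.7  0.3]
rotvec units [-0.006 -0.007  0.017]
28.7 [565.1 293.9 227.4] [180.   -18.05  10.9 ] w -0.02 F [ 0.5 -0.6  0.4] q [-39.  42.  11.  93.  -2.  28. -20.]
```

View pics/qe_wrist.png

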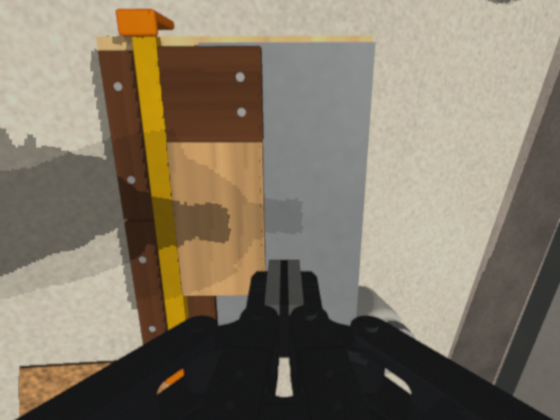

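View pics/z7.png

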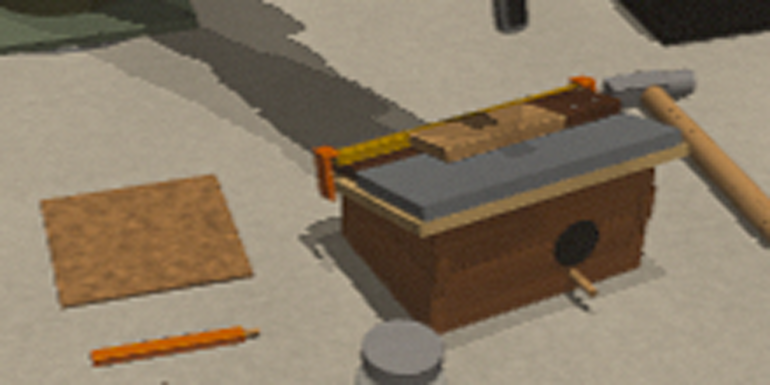

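View pics/qe_top.png

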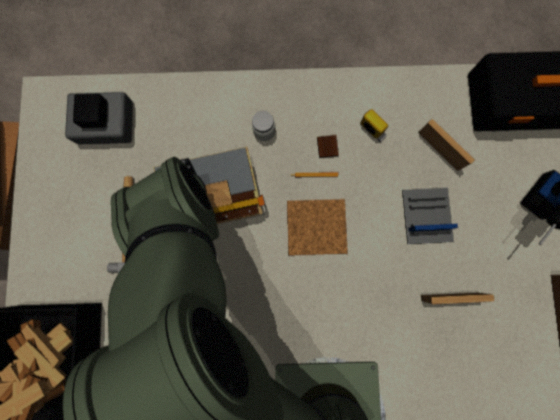

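```bash
python3 - <<'E'
from h import *
from roof import *
import pickle,cv2
s=pickle.load(open('pics/qe.pkl','rb'));C=cam('wrist',s)
P=r2w([[105,57,24.5],[105,-53,24.5],[45,57,24.5],[45,-53,24.5],[45,57,23],[45,-53,23],[31,100,23],[45,100,23],[105.5,57,24.7],[105.5,112,24.7]])
print(proj(C,P).round(1).tolist())
a=cv2.imread('pics/qe_wrist.png')[20:310,85:300];cv2.imwrite('pics/z8.png',cv2.resize(a,None,fx=2.05,fy=2.05,interpolation=2)); 
a=cv2.imread('pics/qe_wrist.png')[120:220,120:280];cv2.imwrite('pics/z9.png',cv2.resize(a,None,fx=5,fy=5,interpolation=2)); 
E
```

```text
[[261.1, 143.2], [263.7, 297.9], [163.9, 143.0], [179.6, 297.8], [164.7, 142.6], [180.2, 296.6], [133.2, 68.5], [157.2, 68.6], [261.9, 143.3], [260.3, 46.3]]
```

View pics/z8.png

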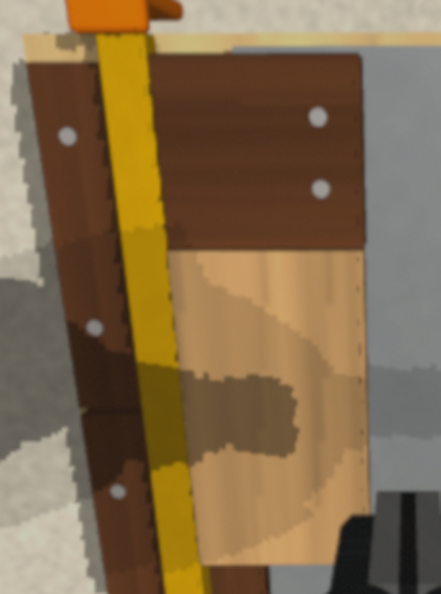

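View pics/z9.png

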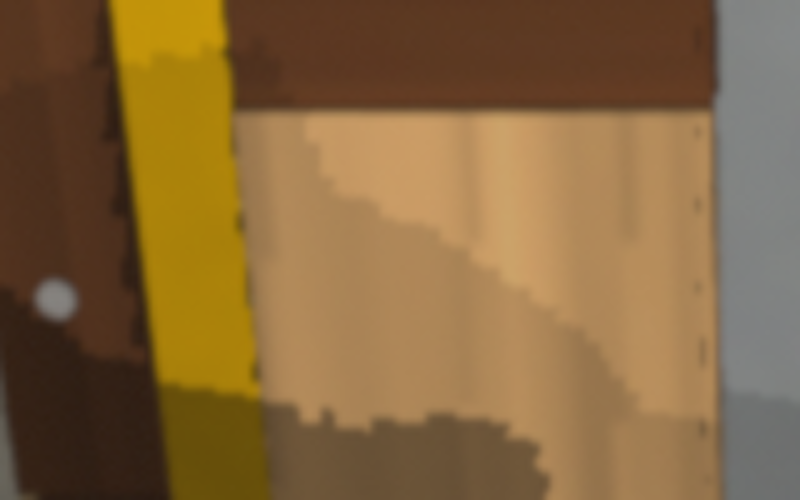

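The shingle is flush with the strip along its whole length and with the half shingle. Its corners project within about 2 px of the home position, and everything else is in place. Handing in.

```bash
python3 -c "
from plant import ticket,ctrl
print(ctrl.read_state()['contact_force'].round(1)); print(ticket.job_done())"
```

```text
[ 0.3 -0.7  0.6]
the job is handed in; nothing more can be done
None
```

The pale shingle is on the roof as the next shingle of the second course, and I handed the job in at about 29 s of the 61 s allowed. I took it from the rack, laid it flat on the mat and let go, then picked it up again and laid it higher up the roof. From there I pushed it down to the gauge strip with about 5 N and nudged it against the half shingle with about 5.5 N.

**Last checks:**
- **Fit:** the wrist picture shows the shingle flush with the strip along its visible length and flush with the half shingle's end. It lies across the joint below. Its upper edge and its end at the half shingle are within about 2 px of where home should be.
- **Strip:** I saw no slip. I judged this from the pictures, since I had no direct reading of the strip's position.
- **Surroundings:** the blue board, pencil, spare half, tape and jar look unmoved. The arm hid part of the hammer in the last top view, but the scene view shows it in place. At hand-in the force reading was down to noise, with the gripper clear of everything.

**What did not go as planned:**
- My first tilt over the mat was toward the wrong side, and joint 6 ran to its lower stop. I turned the tool the other way and continued, and joint 6 also reached its upper stop as I drew the gripper back from the mat.
- The shingle could not be laid fully flat in the gripper. It was set down at about 40° with its lower edge on the mat and dropped the last few centimetres as the fingers drew out.

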